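Nest the overhauled gearbox castings and cover the tray

ROBOT

A 6-joint arm with a two-finger parallel gripper is mounted at the origin on the work surface. World frame = base frame: x ahead of the robot, y to its left, z up, the work surface at z = 0. Lengths are in mm, angles in rad, forces in N, time in s.
With the tool pointing down it reaches from about 275 to 750 mm from the base axis. Payload 10.2 kg.
Tool frame: the origin (TCP) lies on the centre line of the jaws, within the pads' length; the fingertips stand 8 mm ahead of it and the grasp point (between the pads) lies 11 mm behind it; x points along the fingers, y is the direction in which the jaws open and shut, and the axes are right-handed (so a half turn about x gives the same grasp; the last joint's range is limited). The gripper opens to 85 mm and grips with 20 to 120 N. Pads are 22 mm wide; open, the fingers measure 114 mm over their backs; the gripper's body (76 mm by 85 mm) begins 54 mm behind the grasp point. The pads swing forward as they close: fully open they stand 13 mm farther back than shut.
Start: joints at [0.991, 0.313, 1.498, -0, 1.331, -0.223], TCP at [183.384, 491.937, 239.294] pointing down, gripper open.
Joint ranges: [-2.94, 2.94], [-0.97, 2.17], [0.19, 2.56], [-1.23, 4.37], [0.02, 3.11], [-2.88, 2.88]. Speed limits (rad/s): [2.39, 2.39, 3.01, 3.14, 3.14, 3.14].

INTERFACE

Orientations are given as a unit quaternion [w, x, y, z].
In Python, from rig import ctrl, vision, workorder gives the robot as it stands. The module is installed in compiled form; this text tells all that it offers.
- The arm moves only by the shell command python3 -m jog 'ROWS' [OPENING] [FORCE]. ROWS is JSON, a list that holds one entry, the list of rows, each a list of 6 numbers: the shift along the tool's x, y, z in m, then the turn, a rotation vector about the tool's x, y, z in rad. A call has 1 to 12 rows; each row shifts and turns the commanded pose from where the row before left it, along the tool's axes as they then stand; what a row does not reach is not made up. A row lasts 1/8 s, in which the tool goes at most 62.5 mm and 10.7 degrees, less where a joint would pass 70% of its speed; a pose out of reach is approached as far as the arm can. A call is refused whole if a number of a shift passes 0.0625 or a number of a turn 0.188, either way. A call with a gripper value outside its range is refused whole. OPENING is the closure in counts, from 0 (fully open) to 255 (shut), set as the call begins (- or left out, the last holds). The fingers move at their own pace and stop on an object; FORCE is the grip in N (left out, the last holds). Time passes only in rows, so rows that do not move let the fingers close. It gives the time, the measured TCP pose, the force and the opening at its end, in the units of the state.
- ctrl.sense(): the state, without advancing time (a new reading comes with each control period).
- vision.capture(name): name is "scene" or "top"; returns a dict with "image" (420x560x3 uint8, red, green, blue), "mtx" (3x3 intrinsics, pixels), "k1" (the pictures are not rectified: a ray, as slopes to the right and down, at radius r is drawn at 1 + k1 r^2 times it, then the intrinsics apply), "R" (3x3) and "t" (3): a world point X has camera coordinates R X + t. Camera axes: x right, y down, z forward; pixel columns grow to the right and rows downward; lengths in mm; the calibration is good to about 2 mm. A picture is of the moment at which its call begins. There is no depth.
- workorder.finish_job(): hands the job in, once; it reports no verdict.
The state is a dict: "time_s": time; "joints": joint angles; "dq": joint speeds; "tau": joint torques, N m; "eef_pos": TCP position; "ee_rot": TCP orientation; "force": force on the tool from outside, world axes, zero at the start; "wrist_torque": the same for the moment, N m; "grip_width": opening from 0.0 (shut) to 1.0 (fully open).
Only numpy, scipy, OpenCV 4.12 (cv2) and the standard library are available. Lean on these libraries where they do the work, as an engineer would, in place of code of your own. Each camera call takes 0.05 s, during which the arm holds its last target.

TASK

Lift the blue cover off the nest tray by its knob and set it down on the black mat. Then lay every loose casting on the table fully down into the tray pocket of its own shape, and when all are in, put the cover back over the tray so that it stands flat on the base plate all round. Leave the other things on the table where they are.

Things in the scene. Friction and masses are not known exactly. Their poses are not given: they have to be found in the camera images.
- bearing_mid (a point): bare aluminium rectangular bearing block, steel block on top. Foot 14 mm thick, on it a block 40 (x) x 26 (y) x 28 mm tall to grip; 42 mm in all, 0.25 kg. Point: on the block's axis, 21 mm above the underside; z up. Foot from above, in mm from the point: the rectangle x -34..34, y -22..22. Absent on some starts.
- elbow_mid (a point): bare aluminium L-shaped casting, black block on top. Foot 14 mm thick, on it a block 40 (x) x 26 (y) x 28 mm tall to grip; 42 mm in all, 0.25 kg. Point: on the block's axis, 21 mm above the underside; z up. Foot from above, in mm from the point: an L: x -28..8 by y -18..50 together with x 8..40 by y -18..18. Absent on some starts.
- tee_mid (a point): bare aluminium T-shaped casting, black block on top. Foot 14 mm thick, on it a block 40 (x) x 26 (y) x 28 mm tall to grip; 42 mm in all, 0.25 kg. Point: on the block's axis, 21 mm above the underside; z up. Foot from above, in mm from the point: a T: bar x -34..34 by y -18..14, stem x -14..14 by y 14..50. Absent on some starts.
- cross_mid (a point): bare aluminium cross-shaped casting, black block on top. Foot 14 mm thick, on it a block 40 (x) x 26 (y) x 28 mm tall to grip; 42 mm in all, 0.25 kg. Point: on the block's axis, 21 mm above the underside; z up. Foot from above, in mm from the point: a cross: x -34..34 by y -14..14, and x -14..14 by y -27..27. Absent on some starts.
- yoke_mid (a point): bare aluminium U-shaped casting, black block on top. Foot 14 mm thick, on it a block 40 (x) x 26 (y) x 28 mm tall to grip; 42 mm in all, 0.25 kg. Point: on the block's axis, 21 mm above the underside; z up. Foot from above, in mm from the point: a U: x -34..34 by y -18..18, with two prongs x -34..-12 and x 12..34 by y 18..50. Absent on some starts.
- bearing_pocket (a point): the rectangular pocket of the nest tray: orange floor, grey surround, 12 mm deep, about 4 mm clearance all round its casting. The point is on the pocket floor, 6 mm above the table; seated, the casting's point is 21 mm straight above it and its x, y lie along this x, y (either way round).
- elbow_pocket (a point): the L-shaped pocket of the nest tray: orange floor, grey surround, 12 mm deep, about 4 mm clearance all round its casting. The point is on the pocket floor, 6 mm above the table; seated, the casting's point is 21 mm straight above it and its x, y lie along this x, y.
- tee_pocket (a point): the T-shaped pocket of the nest tray: orange floor, grey surround, 12 mm deep, about 4 mm clearance all round its casting. The point is on the pocket floor, 6 mm above the table; seated, the casting's point is 21 mm straight above it and its x, y lie along this x, y.
- cross_pocket (a point): the cross-shaped pocket of the nest tray: orange floor, grey surround, 12 mm deep, about 4 mm clearance all round its casting. The point is on the pocket floor, 6 mm above the table; seated, the casting's point is 21 mm straight above it and its x, y lie along this x, y (either way round).
- yoke_pocket (a point): the U-shaped pocket of the nest tray: orange floor, grey surround, 12 mm deep, about 4 mm clearance all round its casting. The point is on the pocket floor, 6 mm above the table; seated, the casting's point is 21 mm straight above it and its x, y lie along this x, y.
- cover_seat (a point): middle of the top face of the nest tray's orange base plate (290 (x) x 208 (y) x 6 mm, fixed). On it a grey block 252 x 170 x 12 mm of 3 x 2 cells: five pockets, and at the +x -y corner a solid cell with a steel accumulator (60 mm diameter, 26 mm tall) that stays. The cover stands on the plate round this block.
- cover_knob (a point): centre of the black oblong knob (60 (x) x 26 (y) x 32 mm tall) on the middle of the loose blue cover, an open-bottomed hood 272 (x) x 190 (y) x 50 mm, walls 4 mm, 0.45 kg. Point: 66 mm above the cover's lower rim, 16 mm above its top. At first it stands on the tray, over the grey block, 6 mm clearance all round; fits either way round.
- mat_mid (a point): middle of the top face of the black rubber mat (300 (x) x 220 (y) x 3 mm, fixed to the table) on the other side from the tray, where the cover waits meanwhile.
- grease: small white jar with yellow cap, 48 mm diameter, 45 mm tall, standing among the castings; not part of the job. Origin at its underside.
- driver: screwdriver lying behind the castings; not part of the job. Origin at its underside (handle along its x).
- cleaner: grey can 60 mm diameter, 100 mm tall; not part of the job. Origin at its underside.
- carton: cardboard box 60 x 90 x 50 mm; not part of the job. Origin at its underside.
- mug: white mug, 76 mm diameter, 85 mm tall; not part of the job. Origin at its underside.
- accumulator: steel cylinder 56 mm diameter, 60 mm tall, standing; not part of the job. Origin at its underside.
- tester: grey hand-held tester 70 x 120 x 35 mm, lying; not part of the job. Origin at its underside.
Things that resemble listed ones, but are neither listed nor needed, are in the scene too. Leave any green or turquoise look-alike of the part that bears bearing_mid alone. Leave any purple look-alike of the part that bears yoke_mid alone.

How it is judged (in metres and radians):
On the way, in this order (a step that is already met when the one before it is completed fails the run):
1. the cover stands on the mat, let go (horizontal distance between cover_knob and mat_mid below 0.055 m and z of cover_knob in the frame of mat_mid below 0.071 m and angle between cover_knob's own z axis and vertical below 0.06 rad and contact force between the fingers and cover below 0.3 N), for 0.2 s.
2. every casting present lies fully down in the pocket of its shape, let go, the cover still off the tray (horizontal distance between bearing_mid and bearing_pocket below 0.009 m and z of bearing_mid in the frame of bearing_pocket below 0.0255 m and angle between each of bearing_mid, elbow_mid, tee_mid, cross_mid, yoke_mid's own z axis and vertical below 0.07 rad and angle between the x axis of bearing_mid and the x axis of bearing_pocket, either way round below 0.2 rad and horizontal distance between elbow_mid and elbow_pocket below 0.009 m and z of elbow_mid in the frame of elbow_pocket below 0.0255 m and angle between the x axis of elbow_mid and the x axis of elbow_pocket, either way round below 0.2 rad and horizontal distance between tee_mid and tee_pocket below 0.009 m and z of tee_mid in the frame of tee_pocket below 0.0255 m and angle between the x axis of tee_mid and the x axis of tee_pocket, either way round below 0.2 rad and horizontal distance between cross_mid and cross_pocket below 0.009 m and z of cross_mid in the frame of cross_pocket below 0.0255 m and angle between the x axis of cross_mid and the x axis of cross_pocket, either way round below 0.2 rad and horizontal distance between yoke_mid and yoke_pocket below 0.009 m and z of yoke_mid in the frame of yoke_pocket below 0.0255 m and angle between the x axis of yoke_mid and the x axis of yoke_pocket, either way round below 0.2 rad and contact force between the fingers and bearing below 0.3 N and contact force between the fingers and elbow below 0.3 N and contact force between the fingers and tee below 0.3 N and contact force between the fingers and cross below 0.3 N and contact force between the fingers and yoke below 0.3 N and horizontal distance between cover_knob and cover_seat above 0.25 m), for 0.2 s.
At the end, for the whole second after the job is handed in: each casting present in the pocket of its shape: within 9 mm sideways, 4.5 mm of full depth, 0.07 rad tilt, 0.2 rad turn; cover on the tray's base plate: knob within 12 mm of the middle, 4 mm of fully down, tilt under 0.03 rad, at rest (horizontal distance between bearing_mid and bearing_pocket below 0.009 m and z of bearing_mid in the frame of bearing_pocket below 0.0255 m and angle between each of bearing_mid, elbow_mid, tee_mid, cross_mid, yoke_mid's own z axis and vertical below 0.07 rad and angle between the x axis of bearing_mid and the x axis of bearing_pocket, either way round below 0.2 rad and horizontal distance between elbow_mid and elbow_pocket below 0.009 m and z of elbow_mid in the frame of elbow_pocket below 0.0255 m and angle between the x axis of elbow_mid and the x axis of elbow_pocket, either way round below 0.2 rad and horizontal distance between tee_mid and tee_pocket below 0.009 m and z of tee_mid in the frame of tee_pocket below 0.0255 m and angle between the x axis of tee_mid and the x axis of tee_pocket, either way round below 0.2 rad and horizontal distance between cross_mid and cross_pocket below 0.009 m and z of cross_mid in the frame of cross_pocket below 0.0255 m and angle between the x axis of cross_mid and the x axis of cross_pocket, either way round below 0.2 rad and horizontal distance between yoke_mid and yoke_pocket below 0.009 m and z of yoke_mid in the frame of yoke_pocket below 0.0255 m and angle between the x axis of yoke_mid and the x axis of yoke_pocket, either way round below 0.2 rad and horizontal distance between cover_knob and cover_seat below 0.012 m and z of cover_knob in the frame of cover_seat below 0.07 m and angle between cover_knob's own z axis and vertical below 0.03 rad and linear speed of cover below 0.01 m/s); the robot touches nothing.
It fails at once if a bystander (jar, screwdriver, can, carton, mug, cylinder, tester) is pushed more than 6 cm (distance of any of grease, driver, cleaner, carton, mug, accumulator, tester from where it was at the start of the episode above 0.06 m).
It fails at once if a standing bystander is tipped over (angle between any of grease, cleaner, carton, mug, accumulator, tester's own z axis and vertical above 0.6 rad).
Of bearing, elbow, tee, cross, yoke only 3 to 5 are there at a start; the rules pass over those that are not, and their reading is None.
At some moment in a run one of bearing, elbow, tee, cross, yoke may be knocked a few centimetres aside while the robot is not near it.
It also fails if it takes over 210 s, if anything falls off the work surface, if the arm or the gripper's body presses on something with over 40 N, if the wrist force passes 120 N, or if a joint passes its speed limit or range.

## Working session

There is one attempt and no reset: what is moved stays moved. The work goes in short steps, Python scripts to look and compute and a shell command to move; the robot and the scene stay as the last step left them, time stands still between calls to the robot, and variables do not carry over. Pictures are saved under pics/ and viewed, and the job is handed in when it is done.

```bash
ls; mkdir -p pics; python3 - <<'E'
from rig import ctrl, vision
import cv2, json
print(ctrl.sense())
for n in ("scene","top"):
    c=vision.capture(n)
    cv2.imwrite(f"pics/{n}0.png",c["image"][:,:,::-1])
    print(n,c["mtx"],c["k1"],c["R"],c["t"])
E
```

```text
pics
{'time_s': 0.0, 'joints': array([ 9.90619927e-01,  3.13473624e-01,  1.49845880e+00, -3.02328345e-05,
        1.33102220e+00, -2.23404601e-01]), 'dq': array([ 0.00129997,  0.00114788,  0.0007737 , -0.0002156 , -0.00072845,
        0.00051288]), 'tau': array([ 1.58548746e-04, -4.12265396e+01, -2.59740740e+01, -1.56199385e-04,
        4.16933544e-03, -6.40763687e-06]), 'eef_pos': array([183.23075539, 491.70873514, 238.71481484]), 'ee_rot': array([ 0.69570751,  0.12502018,  0.69606502, -0.12591467]), 'force': array([-0.09840564,  0.49841238, -0.52088227]), 'wrist_torque': array([ 0.01288839,  0.01095632, -0.07302722]), 'grip_width': 0.9999394422285172}
scene [[416.01656809   0.         277.71519963]
 [  0.         416.01656809 213.82960829]
 [  0.           0.           1.        ]] -0.06966060798309884 [[ 0.84628728  0.53264326 -0.00943371]
 [ 0.44334473 -0.71400328 -0.54188999]
 [-0.29536975  0.45441222 -0.84039648]] [-417.03345631 -192.29029449 1257.26318166]
top [[411.42309259   0.         280.4241207 ]
 [  0.         411.42309259 209.260061  ]
 [  0.           0.           1.        ]] 0.02977440346335681 [[-2.87209992e-02 -9.99587166e-01  7.76343758e-04]
 [-9.83067863e-01  2.81057190e-02 -1.81073589e-01]
 [ 1.80977016e-01 -5.96381302e-03 -9.83469243e-01]] [   1.88996137  516.64491978 1296.50107049]
```

View pics/scene0.png

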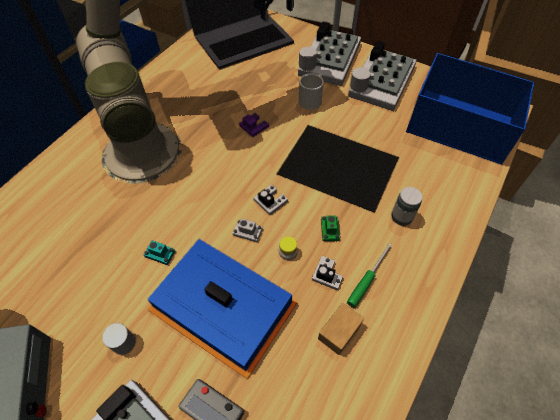

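View pics/top0.png

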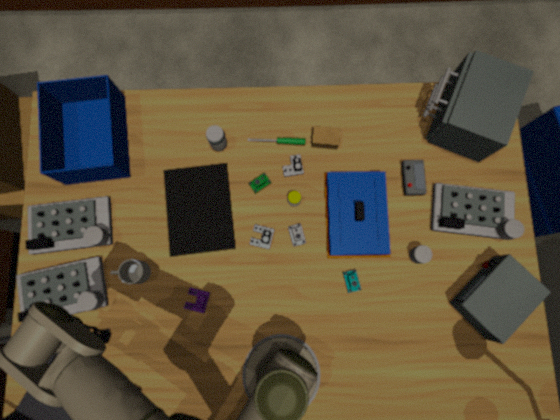

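The scene shows the cover, with its knob, at top (359,210) and scene (218,293), and the mat at top (199,209). The castings seen at top are (293,166), (262,237) and (296,235). The look-alikes are green at (260,183), turquoise at (351,280) and purple at (197,300), with the jar at (294,198).

```bash
cat > h.py <<'E'
import numpy as np, cv2
from rig import ctrl, vision
from scipy.spatial.transform import Rotation as Ro
def undist(c,u,v):
    m=c["mtx"];xd=(u-m[0,2])/m[0,0];yd=(v-m[1,2])/m[1,1];k=c["k1"]
    rd=np.hypot(xd,yd);r=rd
    for _ in range(20): r=rd/(1+k*r*r)
    s=r/rd if rd>0 else 1
    return np.array([xd*s,yd*s,1.])
def ray(c,u,v):
    R=c["R"];C=-R.T@c["t"];d=R.T@undist(c,u,v);return C,d
def at_z(c,u,v,z):
    C,d=ray(c,u,v);return C+d*(z-C[2])/d[2]
def proj(c,X):
    X=np.atleast_2d(X);p=(c["R"]@X.T).T+c["t"];x=p[:,:2]/p[:,2:]
    r2=(x**2).sum(1,keepdims=True);x=x*(1+c["k1"]*r2)
    return x*[c["mtx"][0,0],c["mtx"][1,1]]+[c["mtx"][0,2],c["mtx"][1,2]]
def crop(c,u0,v0,u1,v1,k,name,polys=()):
    im=cv2.resize(c["image"][v0:v1,u0:u1,::-1],None,fx=k,fy=k,interpolation=cv2.INTER_CUBIC)
    for P,col in polys:
        q=(proj(c,P)-[u0,v0]+0.5)*k-0.5
        cv2.polylines(im,[np.round(q).astype(int)],True,col,1,cv2.LINE_AA)
    for u in range(u0,u1,10): cv2.line(im,(int((u-u0+.5)*k),0),(int((u-u0+.5)*k),4 if u%50 else 10),(255,255,255),1)
    for v in range(v0,v1,10): cv2.line(im,(0,int((v-v0+.5)*k)),(4 if v%50 else 10,int((v-v0+.5)*k)),(255,255,255),1)
    cv2.imwrite("pics/"+name,im)
feet=dict(bearing=[(-34,-22),(34,-22),(34,22),(-34,22)],
 elbow=[(-28,-18),(40,-18),(40,18),(8,18),(8,50),(-28,50)],
 tee=[(-34,-18),(34,-18),(34,14),(14,14),(14,50),(-14,50),(-14,14),(-34,14)],
 cross=[(-34,-14),(-14,-14),(-14,-27),(14,-27),(14,-14),(34,-14),(34,14),(14,14),(14,27),(-14,27),(-14,14),(-34,14)],
 yoke=[(-34,-18),(34,-18),(34,50),(12,50),(12,18),(-12,18),(-12,50),(-34,50)])
def place(P,x,y,a,z):
    P=np.array(P,float);c,s=np.cos(a),np.sin(a)
    return np.c_[P@np.array([[c,s],[-s,c]])+[x,y],np.full(len(P),z)]
E
python3 - <<'E'
from h import *
t=vision.capture("top");s=vision.capture("scene")
crop(t,230,140,330,260,5,"t1.png")
crop(s,220,170,360,300,5,"s1.png")
E
```

```text
(no output)
```

View pics/t1.png

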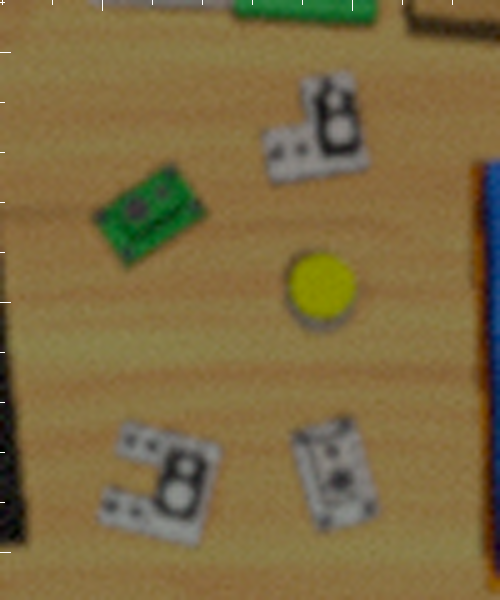

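View pics/s1.png

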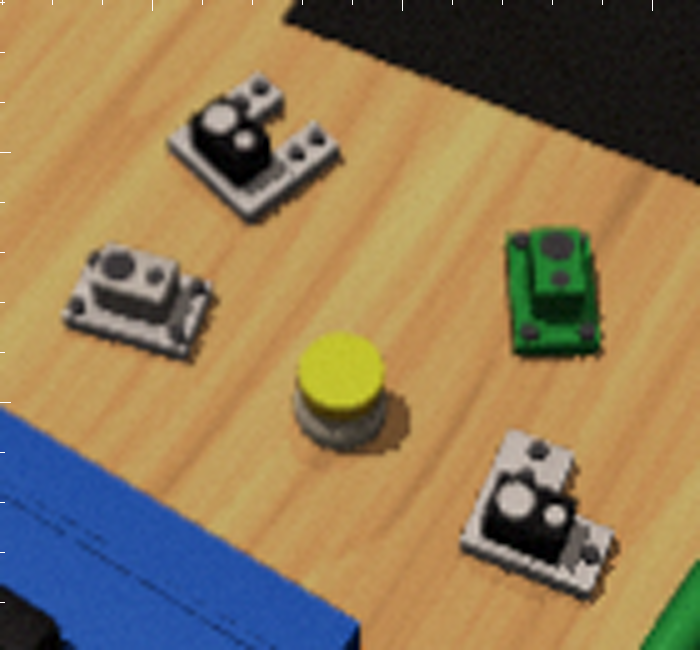

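Three castings are there: the yoke (top ~(262,237)), the bearing in bare aluminium (~(297,235)) and the elbow (~(294,165)). The green one at (260,183) is the decoy. Next I measure the cover, knob and mat.

```bash
python3 - <<'E'
from h import *
t=vision.capture("top");s=vision.capture("scene")
crop(t,315,160,405,265,6,"t2.png")
crop(s,140,230,305,375,4,"s2.png")
crop(t,155,155,245,265,5,"t3.png")
crop(s,270,120,410,215,5,"s3.png")
for n,c in(("top",t),("scene",s)):
    hsv=cv2.cvtColor(c["image"],cv2.COLOR_RGB2HSV)
    m=cv2.inRange(hsv,(105,120,60),(125,255,255))
    k,l,st,ce=cv2.connectedComponentsWithStats(m)
    for i in range(1,k):
        if st[i,4]>500: print(n,st[i],ce[i])
E
```

```text
top [  37   75   77   99 3754] [ 85.41076185 131.75572722]
top [ 327  172   63   83 4668] [357.29991431 213.13560411]
scene [ 419   53  115   77 1072] [475.04384328  99.92817164]
scene [ 148  239  144  127 9021] [220.59949008 301.07571223]
```

View pics/t2.png

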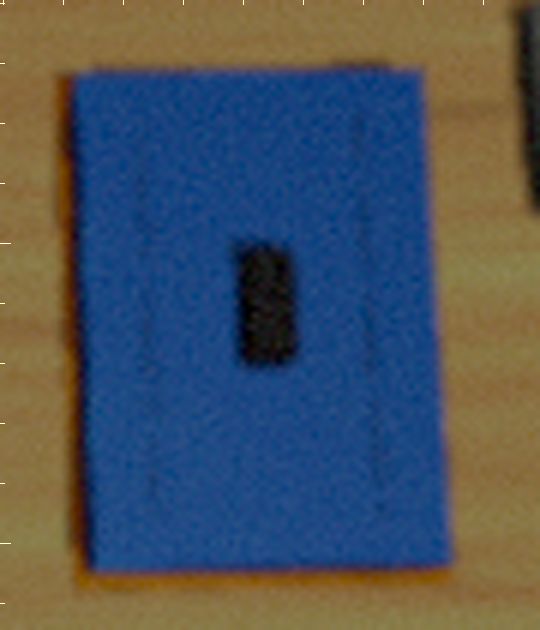

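View pics/s2.png

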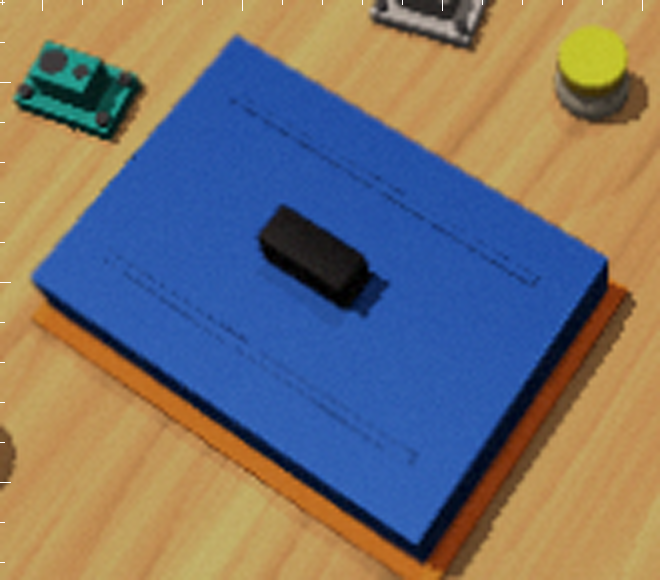

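View pics/t3.png

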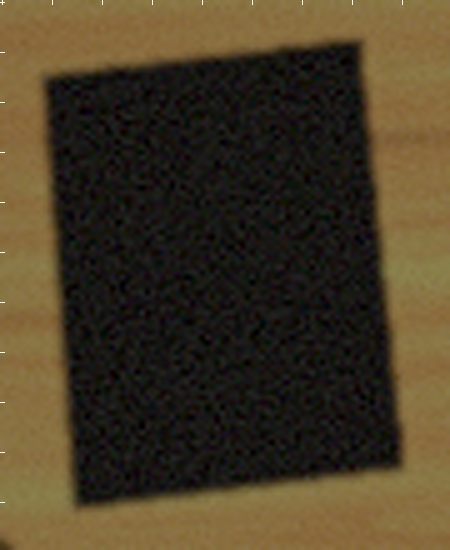

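View pics/s3.png

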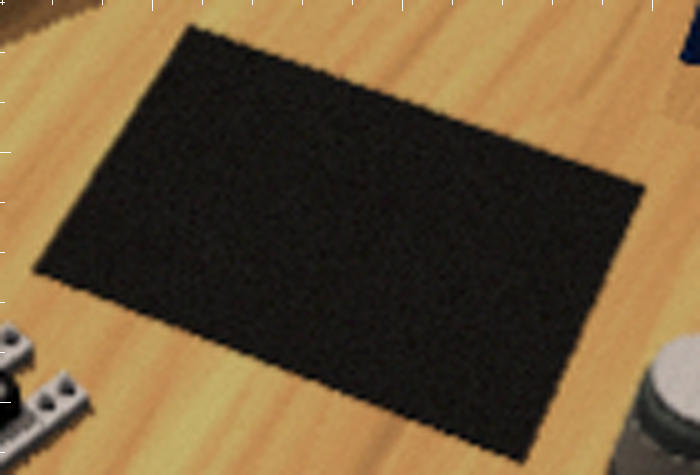

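```bash
cat >> h.py <<'E'
from scipy.optimize import least_squares
def fit(P,z,obs,x0):
    """obs: list of (cam, pixel list aligned with P); returns x,y,yaw, rms"""
    def r(p): return np.concatenate([(proj(c,place(P,*p,z))-q).ravel() for c,q in obs])
    o=least_squares(r,x0,x_scale=[10,10,.05]);return o.x,np.sqrt(np.mean(o.fun**2))
def px(L,u0,v0,k): return (np.array(L,float)+.5)/k-.5+[u0,v0]
E
python3 - <<'E'
from h import *
t=vision.capture("top");s=vision.capture("scene")
# corner order in image: top view TL,TR,BR,BL -> world: TL = +x,+y ; TR = +x,-y; BR=-x,-y; BL=-x,+y
def rect(a,b): return [(a,b),(a,-b),(-a,-b),(-a,b)]
ct=px([(73,72),(423,68),(452,568),(90,570)],315,160,6)
cs=px([(607,260),(420,550),(33,277),(237,35)],140,230,4)
mt=px([(46,77),(360,41),(400,466),(78,505)],155,155,5)
ms=px([(645,187),(523,462),(35,270),(190,25)],270,120,5)
for nm,P,z,a,b in(("cover",rect(136,95),56,ct,cs),("mat",rect(150,110),3,mt,ms)):
    for l,o in(("top",[(t,a)]),("scene",[(s,b)]),("both",[(t,a),(s,b)])):
        p,e=fit(P,z,o,[500,0,0]);print(nm,l,p.round(3),round(e,2))
kt=px([(237,245),(290,243),(296,362),(242,364)],315,160,6)
ks=px([(368,258),(345,295),(260,240),(285,205)],140,230,4)
for l,o in(("top",[(t,kt)]),("scene",[(s,ks)])):
    p,e=fit(rect(30,13),88,o,[500,0,0]);print("knob",l,p.round(3),round(e,2))
E
```

```text
cover top [ 4.98452e+02 -2.62791e+02 -1.80000e-02] 0.23
cover scene [ 5.03583e+02 -2.64325e+02 -1.40000e-02] 0.55
cover both [ 5.01800e+02 -2.63771e+02 -1.60000e-02] 0.79
mat top [5.36254e+02 2.61647e+02 9.00000e-02] 0.84
mat scene [5.37981e+02 2.62851e+02 9.50000e-02] 0.36
mat both [5.37289e+02 2.62302e+02 9.30000e-02] 0.69
knob top [ 4.99074e+02 -2.60702e+02 -1.20000e-02] 0.48
knob scene [ 5.04644e+02 -2.63996e+02 -5.00000e-03] 0.48
```

```bash
cat >> h.py <<'E'
def tgtR(th):
    x=np.array([0,0,-1.]);y=np.array([np.cos(th),np.sin(th),0]);return Ro.from_matrix(np.c_[x,y,np.cross(x,y)])
def plan(X=None,Y=None,Z=None,th=None,pose=None):
    """TCP target mm, jaw axis angle th (rad, mod pi). prints turn (tool axes) then shift m in tool axes after the turn"""
    st=ctrl.sense();p=st["eef_pos"];q=st["ee_rot"];R=Ro.from_quat([q[1],q[2],q[3],q[0]])
    y=R.as_matrix()[:,1];c=np.arctan2(y[1],y[0])
    if th is None: th=c
    th=c+(th-c+np.pi/2)%np.pi-np.pi/2
    rv=(R.inv()*tgtR(th)).as_rotvec()
    T=np.array([X if X is not None else p[0],Y if Y is not None else p[1],Z if Z is not None else p[2]])
    sh=tgtR(th).inv().apply(T-p)/1000
    print("t",round(st["time_s"],2),"pos",p.round(1),"jaw",round(c,3),"q",st["joints"].round(2),"F",st["force"].round(1),"w",round(st["grip_width"],3))
    print("turn",rv.round(4),"shift m",sh.round(4),"|s|",round(np.linalg.norm(sh),4),"rows>=",int(np.ceil(max(np.linalg.norm(sh)/.0625,np.linalg.norm(rv)/.187))))
E
python3 - <<'E'
from h import *
plan(502,-263,240,np.pi/2-0.014)
R=Ro.from_quat([.12502018,.69606502,-.12591467,.69570751]);print(R.as_matrix().round(3))
t=vision.capture("top")
for n,u,v,z in(("cleaner",216,132,100),("mug",133,271,85),("jar",294,197,45)): print(n,at_z(t,u,v,z).round(0))
E
```

```text
t 0.4 pos [183.4 491.9 239.2] jaw 1.214 q [ 0.99  0.31  1.5   0.    1.33 -0.22] F [-0.5  0.1 -0. ] w 0.996
turn [-3.428e-01 -1.000e-04  2.000e-04] shift m [-0.0008 -0.7504  0.3292] |s| 0.8194 rows>= 14
[[-0.001  0.349  0.937]
 [-0.001  0.937 -0.349]
 [-1.    -0.001 -0.   ]]
cleaner [767. 189. 100.]
mug [330. 446.  85.]
jar [557. -59.  45.]
```

```bash
python3 -m jog '[[[0,0,0,-0.1714,0,0],[0,0,0,-0.1714,0,0],[0,-0.05,0.0219,0,0,0],[0,-0.05,0.0219,0,0,0],[0,-0.05,0.0219,0,0,0],[0,-0.05,0.0219,0,0,0],[0,-0.05,0.0219,0,0,0],[0,-0.05,0.0219,0,0,0],[0,-0.05,0.0219,0,0,0],[0,-0.05,0.0219,0,0,0],[0,-0.05,0.0219,0,0,0]]]' 0 40
python3 -m jog '[[[0,-0.05,0.0219,0,0,0],[0,-0.05,0.0219,0,0,0],[0,-0.05,0.0219,0,0,0],[0,-0.05,0.0219,0,0,0],[0,-0.05,0.0219,0,0,0],[0,-0.05,0.0219,0,0,0],[0,0,0,0,0,0],[0,0,0,0,0,0]]]'
python3 -c "
from h import *
plan(502,-263,120,np.pi/2-0.014)"
```

```text
time_s: 1.82
eef_pos: [374.6, 37.4, 239.6]
ee_rot: [0.707, 0.005, 0.707, -0.005]
force: [0.7, 1.1, -0.1]
grip_width: 1.004
time_s: 2.82
eef_pos: [501.2, -262.1, 239.1]
ee_rot: [0.707, 0.005, 0.707, -0.005]
force: [0.0, -0.2, -0.2]
grip_width: 0.996
t 2.83 pos [ 501.2 -262.1  239.1] jaw 1.557 q [-0.69  0.4   1.37  0.    1.37 -2.25] F [ 0.  -0.2 -0.2] w 0.996
turn [ 0.     -0.0004 -0.0005] shift m [ 0.1191 -0.0009  0.0008] |s| 0.1191 rows>= 2
```

```bash
python3 -m jog '[[[0.04,0,0,0,0,0],[0.04,0,0,0,0,0],[0.04,0,0,0,0,0],[0.03,0,0,0,0,0],[0.016,0,0,0,0,0],[0,0,0,0,0,0],[0,0,0,0,0,0]]]'
python3 -c "
from h import *
plan(502,-263,72,np.pi/2-0.014)
t=vision.capture('top');crop(t,315,160,405,265,6,'t4.png')
s=vision.capture('scene');crop(s,140,200,305,375,4,'s4.png')"
```

```text
time_s: 3.7
eef_pos: [501.9, -262.8, 74.7]
ee_rot: [0.708, 0.004, 0.706, -0.005]
force: [0.7, 0.3, 0.1]
grip_width: 0.995
t 3.7 pos [ 501.9 -262.8   74.7] jaw 1.557 q [-0.69  0.58  1.56  0.    1.   -2.25] F [0.7 0.3 0.1] w 0.995
turn [0.0003 0.0018 0.0014] shift m [ 0.0027 -0.0002  0.0001] |s| 0.0027 rows>= 1
```

View pics/s4.png

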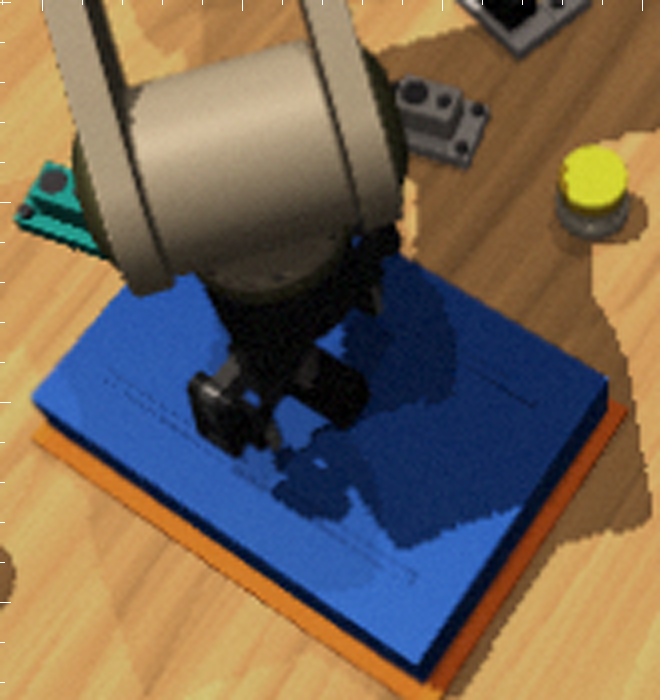

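The knob sits between the open fingers, at crop (335,385). Closing now.

```bash
python3 -m jog '[[[0.002,0,0,0,0,0],[0,0,0,0,0,0],[0,0,0,0,0,0],[0,0,0,0,0,0],[0,0,0,0,0,0],[0,0,0,0,0,0],[0,0,0,0,0,0],[0,0,0,0,0,0]]]' 255 80
python3 -m jog '[[[-0.01,0,0,0,0,0],[-0.02,0,0,0,0,0],[-0.02,0,0,0,0,0],[0,0,0,0,0,0],[0,0,0,0,0,0]]]'
python3 -c "
from h import *
plan(537,262,195,np.pi/2+0.093)
s=vision.capture('scene');crop(s,140,170,305,375,3,'s5.png')"
```

```text
time_s: 4.8
eef_pos: [501.6, -263.1, 71.9]
ee_rot: [0.707, 0.005, 0.707, -0.005]
force: [-1.4, -2.6, 6.4]
grip_width: 0.284
time_s: 5.42
eef_pos: [500.8, -262.0, 120.2]
ee_rot: [0.706, 0.005, 0.708, -0.004]
force: [1.1, 0.3, -5.8]
grip_width: 0.289
t 5.42 pos [ 500.8 -262.   120.2] jaw 1.557 q [-0.69  0.52  1.52  0.    1.1  -2.25] F [ 1.1  0.3 -5.8] w 0.289
turn [-0.107  -0.0016 -0.0016] shift m [-0.0748  0.5184  0.0847] |s| 0.5306 rows>= 9
```

View pics/s5.png

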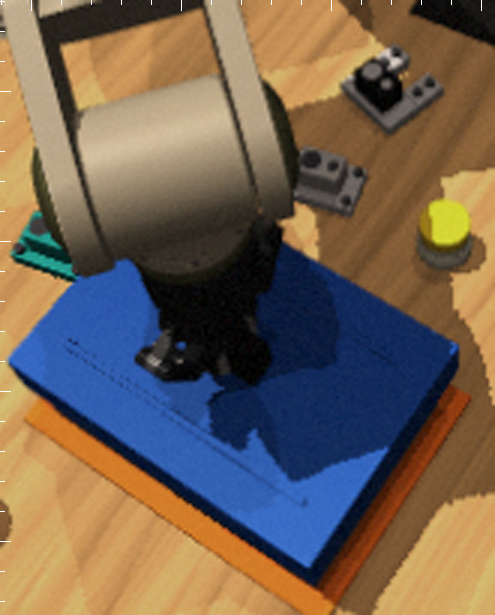

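```bash
python3 -m jog '[[[-0.025,0,0,0,0,0],[-0.025,0,0,0,0,0],[-0.025,0,0,-0.05,0,0],[0,0,0,-0.057,0,0],[0,0.01,0.0015,0,0,0],[0,0.025,0.004,0,0,0],[0,0.04,0.0065,0,0,0],[0,0.04,0.0065,0,0,0],[0,0.04,0.0065,0,0,0],[0,0.04,0.0065,0,0,0],[0,0.04,0.0065,0,0,0],[0,0.04,0.0065,0,0,0]]]'
python3 -m jog '[[[0,0.04,0.0065,0,0,0],[0,0.04,0.0065,0,0,0],[0,0.04,0.0065,0,0,0],[0,0.04,0.0065,0,0,0],[0,0.04,0.0065,0,0,0],[0,0.04,0.0065,0,0,0],[0,0.02,0.0035,0,0,0],[0,0.01,0.0015,0,0,0],[0,0,0,0,0,0],[0,0,0,0,0,0]]]'
python3 -c "
from h import *
plan(537,262,72,np.pi/2+0.093)
s=vision.capture('scene');crop(s,140,50,440,300,2,'s6.png')"
```

```text
time_s: 6.98
eef_pos: [519.4, 17.4, 195.4]
ee_rot: [0.706, -0.032, 0.707, 0.033]
force: [1.0, -0.8, -5.6]
grip_width: 0.291
time_s: 8.22
eef_pos: [539.0, 287.3, 196.3]
ee_rot: [0.706, -0.033, 0.706, 0.032]
force: [-0.7, 0.8, -5.9]
grip_width: 0.288
t 8.22 pos [539.  287.3 196.3] jaw 1.663 q [ 0.3   0.54  1.28 -0.    1.32 -1.36] F [-0.7  0.8 -5.9] w 0.288
turn [-0.0012 -0.0003  0.0004] shift m [ 0.1243 -0.025  -0.0043] |s| 0.1268 rows>= 3
```

View pics/s6.png

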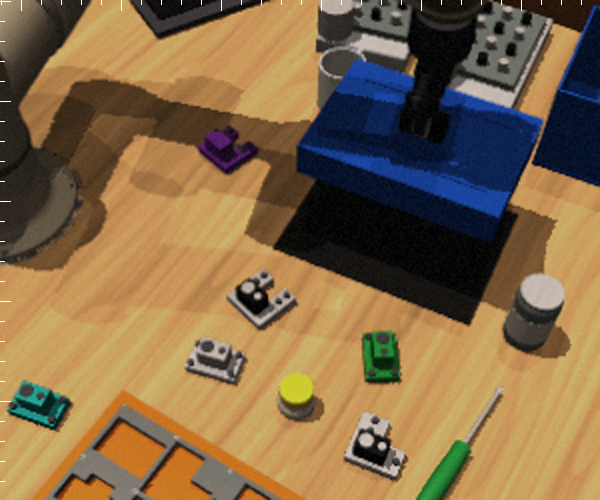

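```bash
python3 -m jog '[[[0,-0.0125,-0.002,0,0,0],[0,-0.0125,-0.002,0,0,0],[0.03,0,0,0,0,0],[0.03,0,0,0,0,0],[0.03,0,0,0,0,0],[0.02,0,0,0,0,0],[0.01,0,0,0,0,0],[0.003,0,0,0,0,0],[0.002,0,0,0,0,0],[0.002,0,0,0,0,0],[0,0,0,0,0,0]]]'
python3 -c "
from h import *
plan(537,262,69,np.pi/2+0.093)"
```

```text
time_s: 9.65
eef_pos: [537.3, 263.1, 69.5]
ee_rot: [0.706, -0.033, 0.706, 0.033]
force: [-0.3, -0.4, -5.3]
grip_width: 0.287
t 9.65 pos [537.3 263.1  69.5] jaw 1.664 q [ 0.26  0.65  1.46 -0.    1.04 -1.4 ] F [-0.3 -0.4 -5.3] w 0.287
turn [ 0.0001  0.0003 -0.0001] shift m [ 0.0005 -0.001  -0.0004] |s| 0.0012 rows>= 1
```

```bash
python3 -m jog '[[[0.001,0,0,0,0,0],[0.001,0,0,0,0,0],[0,0,0,0,0,0]]]'
python3 -c "
from h import *
plan()"
```

```text
time_s: 10.02
eef_pos: [537.4, 263.1, 68.9]
ee_rot: [0.707, -0.033, 0.706, 0.033]
force: [-6.2, -2.1, 8.0]
grip_width: 0.29
t 10.03 pos [537.4 263.1  68.9] jaw 1.664 q [ 0.26  0.65  1.46 -0.    1.04 -1.4 ] F [-6.2 -2.1  8. ] w 0.29
turn [0.     0.0011 0.    ] shift m [0. 0. 0.] |s| 0.0 rows>= 1
```

Contact with the mat (+8 N). Open, rise, and look.

```bash
python3 -m jog '[[[0,0,0,0,0,0],[0,0,0,0,0,0],[0,0,0,0,0,0],[0,0,0,0,0,0],[0,0,0,0,0,0],[-0.03,0,0,0,0,0],[-0.06,0,0,0,0,0],[-0.06,0,0,0,0,0],[0,0,-0.05,0,0,0],[0,0,-0.05,0,0,0],[0,0,0,0,0,0]]]' 0
python3 -c "
from h import *
plan()
t=vision.capture('top');crop(t,315,160,405,265,6,'t7.png');crop(t,150,140,250,270,4,'t7m.png')
s=vision.capture('scene');crop(s,140,230,305,375,4,'s7.png')
cv2.imwrite('pics/top7.png',t['image'][:,:,::-1])"
```

```text
time_s: 11.4
eef_pos: [435.0, 253.7, 217.6]
ee_rot: [0.706, -0.033, 0.707, 0.033]
force: [0.5, -0.1, 0.3]
grip_width: 1.003
t 11.4 pos [435.  253.7 217.6] jaw 1.665 q [ 0.29  0.28  1.59  0.    1.26 -1.37] F [ 0.5 -0.1  0.3] w 1.003
turn [-0.     -0.0009  0.0001] shift m [0. 0. 0.] |s| 0.0 rows>= 1
```

View pics/t7.png

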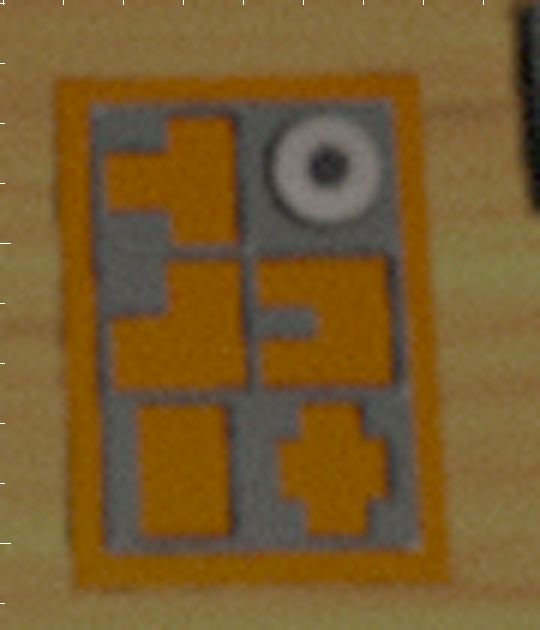

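View pics/s7.png

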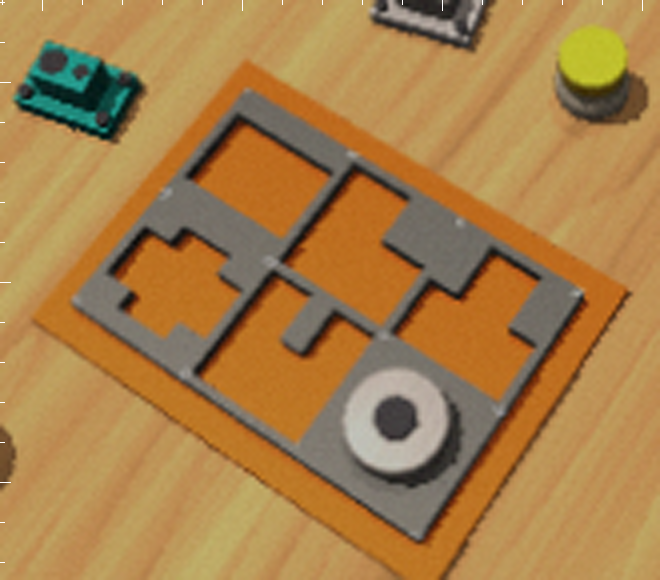

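View pics/top7.png

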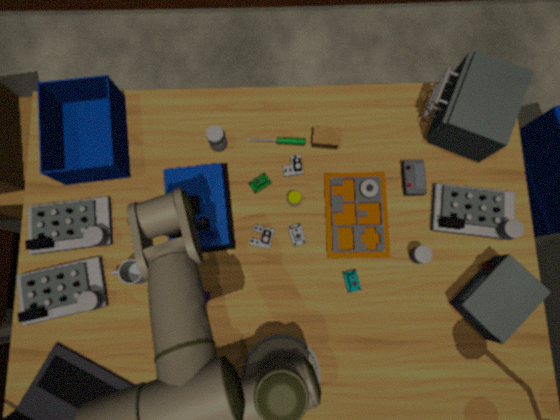

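The cover is on the mat. The tray pockets in t7.png (k=6) are tee (170,180), elbow (180,325), yoke (325,320), bearing (185,470) and cross (335,470), with the accumulator at (327,168). Next I fit the tray pose.

```bash
python3 - <<'E'
from h import *
t=vision.capture("top");s=vision.capture("scene")
def rect(a,b): return [(a,b),(a,-b),(-a,-b),(-a,b)]
bt=px([(90,102),(392,99),(420,549),(105,551)],315,160,6)
bs=px([(583,295),(420,540),(75,300),(247,90)],140,230,4)
pt=px([(55,78),(418,74),(452,581),(74,588)],315,160,6)
for nm,P,z,o in(("block top",rect(126,85),18,[(t,bt)]),("block scene",rect(126,85),18,[(s,bs)]),("block both",rect(126,85),18,[(t,bt),(s,bs)]),("plate top",rect(145,104),6,[(t,pt)])):
    p,e=fit(P,z,o,[500,-260,0]);print(nm,p.round(3),round(e,2))
x,y,a=502,-263,-0.015
def tr(P,z): return place(P,x,y,a,z)
def off(P,d):  # outward offset for rectilinear ccw polygon
    P=np.array(P,float);n=len(P);Q=[]
    A=sum(P[i][0]*P[(i+1)%n][1]-P[(i+1)%n][0]*P[i][1] for i in range(n));sg=np.sign(A)
    for i in range(n):
        e1=P[i]-P[i-1];e2=P[(i+1)%n]-P[i];q=P[i].copy()
        for e in(e1,e2):
            e=e/np.linalg.norm(e);q=q+sg*d*np.array([e[1],-e[0]])
        Q.append(q)
    return np.array(Q)
cells=dict(tee=(84,42.5-16),elbow=(-6,42.5-16),yoke=(0,-42.5-16),bearing=(-84,42.5),cross=(-84,-42.5))
po=[(tr(rect(126,85),18),(0,255,0)),(tr(rect(145,104),6),(0,0,255))]
for k,(cx,cy) in cells.items(): po.append((tr(off(feet[k],4)+[cx,cy],18),(255,255,0)))
crop(t,315,160,405,265,6,"t8.png",po);crop(s,140,230,305,375,4,"s8.png",po)
E
```

```text
block top [ 5.01380e+02 -2.65795e+02 -1.70000e-02] 0.18
block scene [ 5.04666e+02 -2.66434e+02 -1.20000e-02] 0.68
block both [ 5.03524e+02 -2.66193e+02 -1.40000e-02] 0.64
plate top [ 5.01309e+02 -2.66771e+02 -1.20000e-02] 0.22
```

View pics/t8.png

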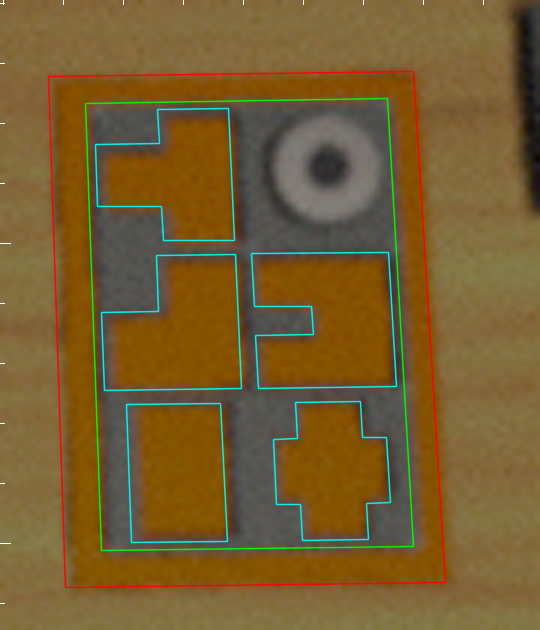

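View pics/s8.png

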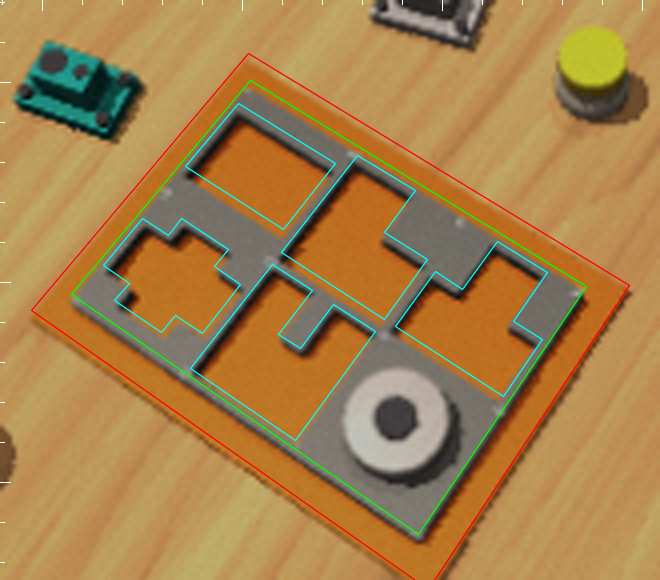

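```bash
cat > fitc.py <<'E'
from h import *
t=vision.capture("top");s=vision.capture("scene")
T=lambda L:px(L,230,140,5)
S=lambda L:px(L,220,170,5)
D=dict(yoke=([(34,50),(34,-18),(-34,-18),(-34,50)],[(128,420),(220,440),(195,545),(98,520)],[(-34,50),(12,50),(34,50),(34,-18),(-34,-18)],[(262,73),(318,122),(340,150),(250,212),(170,143)]),
bearing=([(34,22),(34,-22),(-34,-22),(-34,22)],[(292,432),(350,417),(380,513),(322,530)],[(34,22),(34,-22),(-34,-22),(-34,22)],[(215,290),(188,350),(65,315),(95,247)]),
elbow=([(-28,-18),(40,-18),(40,18),(8,50),(-28,50)],[(370,160),(352,70),(305,78),(263,132),(273,185)],[(-28,-18),(40,-18),(40,18),(8,50),(-28,50)],[(462,540),(590,587),(613,540),(577,460),(512,430)]))
bl=[(-20,-13),(20,-13),(20,13),(-20,13)]
po=[]
for k,(Pt,a,Ps,b) in D.items():
    for nm,P,o in(("t",Pt,[(t,T(a))]),("s",Ps,[(s,S(b))])):
        p,e=fit(P,14,o,[560,-30,0]);print(k,nm,p.round(3),round(e,2))
        if nm=="t": pt=p
    m=(p+pt)/2;print("  mean",m.round(3))
    po+=[(place(feet[k],*m,14),(0,0,255)),(place(bl,*m,42),(255,255,0))]
if __name__=="__main__":
    crop(t,230,140,330,260,5,"t9.png",po);crop(s,220,170,360,300,5,"s9.png",po)
E
python3 fitc.py
```

```text
yoke t [ 4.30809e+02  3.61180e+01 -2.73000e-01] 0.52
yoke s [ 4.33455e+02  3.63010e+01 -2.83000e-01] 0.5
  mean [ 4.32132e+02  3.62100e+01 -2.78000e-01]
bearing t [ 4.37286e+02 -6.48730e+01  2.57000e-01] 0.45
bearing s [ 4.40623e+02 -6.40500e+01  2.17000e-01] 0.52
  mean [ 4.38954e+02 -6.44610e+01  2.37000e-01]
elbow t [ 6.72882e+02 -7.47260e+01  1.61000e-01] 0.43
elbow s [ 6.75142e+02 -7.38310e+01  1.17000e-01] 0.83
  mean [ 6.74012e+02 -7.42780e+01  1.39000e-01]
```

View pics/t9.png

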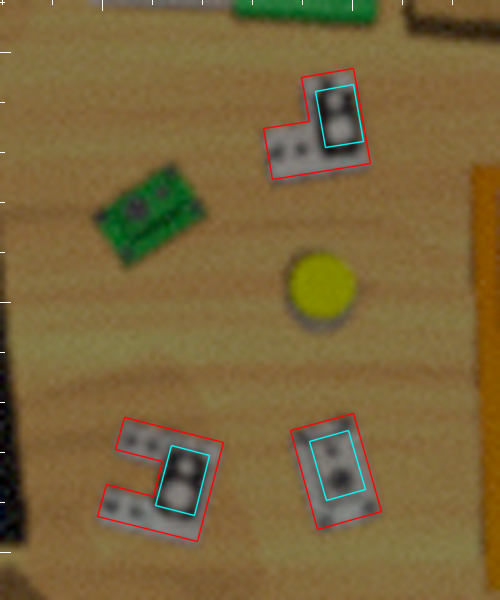

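View pics/s9.png

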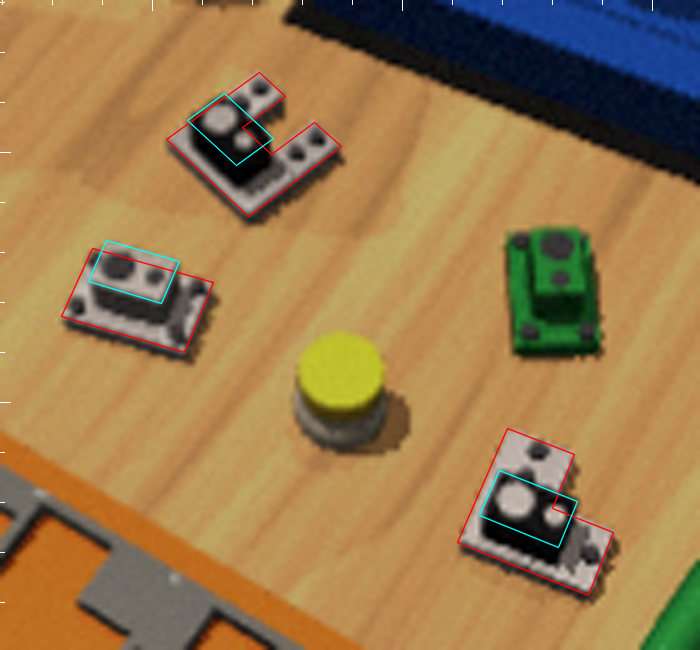

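```bash
python3 -c "
from h import *
plan(439,-64.5,120,np.pi/2+0.24)"
```

```text
t 11.7 pos [438.4 253.7 217.1] jaw 1.663 q [ 0.29  0.29  1.59 -0.    1.26 -1.37] F [-0.5  1.1  0.1] w 0.998
turn [-0.1475 -0.      0.    ] shift m [ 0.0971 -0.3092 -0.0751] |s| 0.3327 rows>= 6
```

```bash
python3 -m jog '[[[0,0,0,-0.1475,0,0],[0,-0.0387,-0.0094,0,0,0],[0,-0.0387,-0.0094,0,0,0],[0,-0.0387,-0.0094,0,0,0],[0,-0.0387,-0.0094,0,0,0],[0,-0.0387,-0.0094,0,0,0],[0,-0.0387,-0.0094,0,0,0],[0,-0.0387,-0.0094,0,0,0],[0,-0.0387,-0.0094,0,0,0],[0.05,0,0,0,0,0],[0.047,0,0,0,0,0],[0,0,0,0,0,0]]]' 0 60
python3 -m jog '[[[0,0,0,0,0,0]]]'
python3 -c "
from h import *
plan(439,-64.5,25,np.pi/2+0.24)
s=vision.capture('scene');crop(s,180,170,320,300,5,'s10.png')"
```

```text
time_s: 13.2
eef_pos: [437.2, -64.7, 118.3]
ee_rot: [0.7, -0.084, 0.704, 0.086]
force: [-1.0, 0.2, 0.4]
grip_width: 1.0
time_s: 13.32
eef_pos: [439.4, -65.3, 121.8]
ee_rot: [0.703, -0.085, 0.701, 0.084]
force: [0.5, -0.1, 0.4]
grip_width: 0.998
t 13.32 pos [439.4 -65.3 121.8] jaw 1.811 q [-0.41  0.28  1.89 -0.    0.98 -2.22] F [ 0.5 -0.1  0.4] w 0.998
turn [0.0006 0.0017 0.0014] shift m [ 0.0968  0.0009 -0.0002] |s| 0.0968 rows>= 2
```

View pics/s10.png

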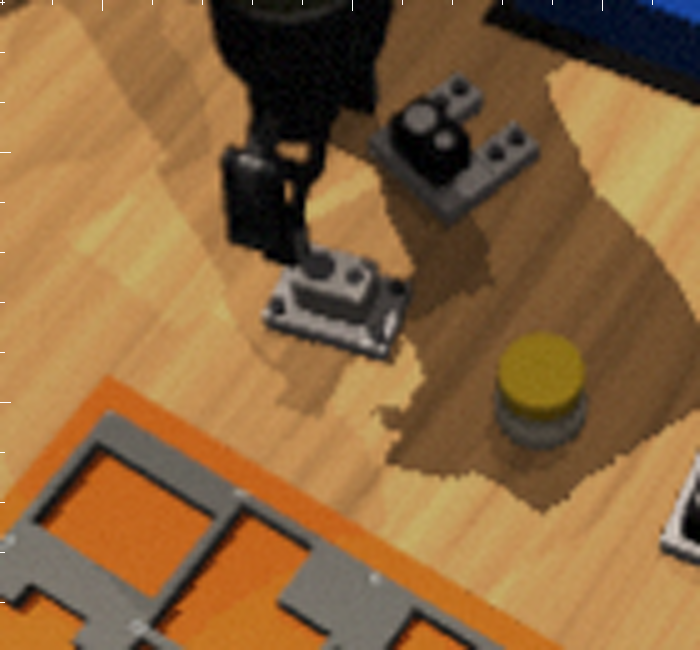

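The bare-aluminium bearing at crop (335,290) is undisturbed, with the gripper above it. Descending and gripping.

```bash
python3 -m jog '[[[0.03,0,0,0,0,0],[0.03,0,0,0,0,0],[0.025,0,0,0,0,0],[0.0115,0,0,0,0,0],[0,0,0,0,0,0],[0,0,0,0,0,0],[0,0,0,0,0,0]]]'
python3 -m jog '[[[0,0,0,0,0,0],[0,0,0,0,0,0],[0,0,0,0,0,0],[0,0,0,0,0,0],[0,0,0,0,0,0],[0,0,0,0,0,0],[0,0,0,0,0,0]]]' 255 60
python3 -c "
from h import *
plan(439,-64.5,25,np.pi/2+0.24)"
```

```text
time_s: 14.25
eef_pos: [438.8, -65.0, 24.6]
ee_rot: [0.702, -0.085, 0.702, 0.085]
force: [0.4, -0.2, -0.0]
grip_width: 1.0
time_s: 15.12
eef_pos: [438.5, -64.9, 24.0]
ee_rot: [0.702, -0.085, 0.702, 0.085]
force: [-0.2, 1.0, 4.5]
grip_width: 0.295
t 15.12 pos [438.5 -64.9  24. ] jaw 1.811 q [-0.41  0.46  1.96  0.    0.72 -2.22] F [-0.2  1.   4.5] w 0.295
turn [0.0004 0.0003 0.0002] shift m [-0.001   0.0003  0.0006] |s| 0.0012 rows>= 1
```

```bash
python3 -m jog '[[[-0.02,0,0,0,0,0],[-0.03,0,0,0,0,0],[-0.03,0,0,0,0,0],[0,0,0,0,0,0],[0,0,0,0,0,0]]]'
python3 -c "
from h import *
plan(419.6,-222.4,104,np.pi/2-0.014)"
```

```text
time_s: 15.75
eef_pos: [437.7, -64.6, 102.7]
ee_rot: [0.701, -0.084, 0.703, 0.085]
force: [0.3, -0.7, -3.5]
grip_width: 0.294
t 15.75 pos [437.7 -64.6 102.7] jaw 1.811 q [-0.41  0.31  1.91 -0.    0.93 -2.22] F [ 0.3 -0.7 -3.5] w 0.294
turn [ 0.2545 -0.0017 -0.0009] shift m [-0.0013 -0.158  -0.0159] |s| 0.1588 rows>= 3
```

```bash
python3 -m jog '[[[0,0,0,0.127,0,0],[0,0,0,0.1275,0,0],[0,-0.03,-0.003,0,0,0],[0,-0.032,-0.0033,0,0,0],[0,-0.032,-0.0032,0,0,0],[0,-0.032,-0.0032,0,0,0],[0,-0.032,-0.0032,0,0,0],[0,0,0,0,0,0],[0,0,0,0,0,0]]]'
python3 -c "
from h import *
plan(419.6,-222.4,60,np.pi/2-0.014)
s=vision.capture('scene');t=vision.capture('top')
def rect(a,b): return [(a,b),(a,-b),(-a,-b),(-a,b)]
e=ctrl.sense()['eef_pos']
po=[(place(rect(126,85),503,-266.1,-.014,18),(0,255,0)),(place(rect(38,26),419.6,-222.4,-.014,18),(255,255,0)),(place(feet['bearing'],e[0],e[1],-.014,e[2]-25+14),(0,0,255)),(place(rect(20,13),e[0],e[1],-.014,e[2]-25+42),(0,0,255))]
crop(s,140,180,290,320,5,'s11.png',po);crop(t,315,190,405,270,6,'t11.png',po)"
```

```text
time_s: 16.88
eef_pos: [419.8, -221.8, 102.7]
ee_rot: [0.706, 0.006, 0.708, -0.004]
force: [-0.3, -0.0, -2.6]
grip_width: 0.294
t 16.88 pos [ 419.8 -221.8  102.7] jaw 1.557 q [-0.73  0.37  1.82  0.    0.96 -2.29] F [-0.3 -0.  -2.6] w 0.294
turn [-0.0001 -0.0018 -0.0018] shift m [ 0.0427 -0.0006 -0.0002] |s| 0.0427 rows>= 1
```

View pics/s11.png

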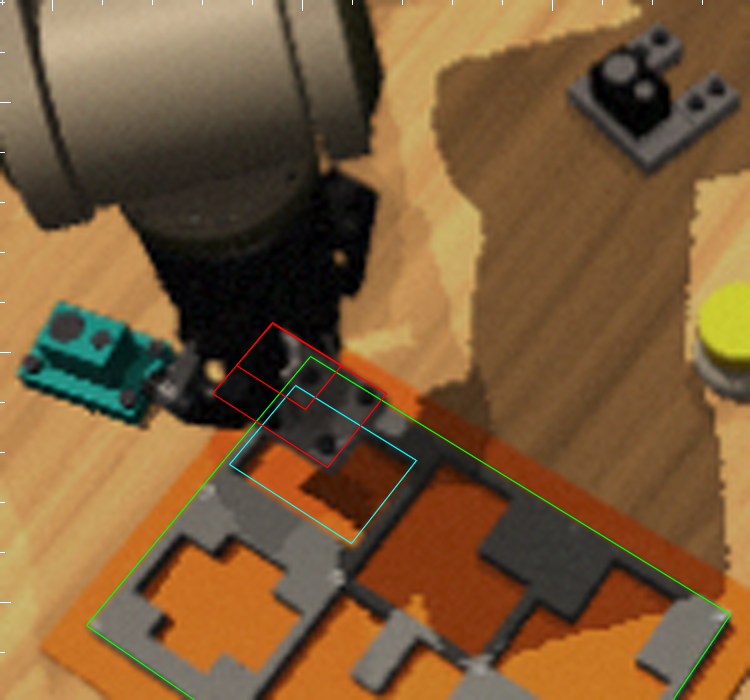

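View pics/t11.png

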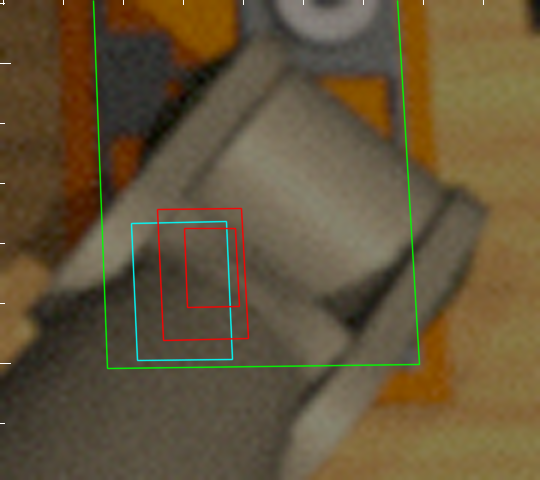

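```bash
python3 -m jog '[[[0.02,0,0,0,0,0],[0.02,0,0,0,0,0],[0.015,0,0,0,0,0],[0.007,-0.0004,0,0,0,0],[0,0,0,0,0,0],[0,0,0,0,0,0]]]'
python3 -c "
from h import *
plan(419.6,-222.4,30,np.pi/2-0.014)
s=vision.capture('scene')
crop(s,140,180,290,320,5,'s12.png')"
```

```text
time_s: 17.73
eef_pos: [420.5, -223.2, 42.3]
ee_rot: [0.707, 0.005, 0.707, -0.005]
force: [-0.7, -0.5, -1.6]
grip_width: 0.294
t 17.73 pos [ 420.5 -223.2   42.3] jaw 1.557 q [-0.73  0.47  1.86 -0.    0.81 -2.29] F [-0.7 -0.5 -1.6] w 0.294
turn [0.     0.0007 0.0007] shift m [ 0.0123  0.0008 -0.0009] |s| 0.0124 rows>= 1
```

View pics/s12.png

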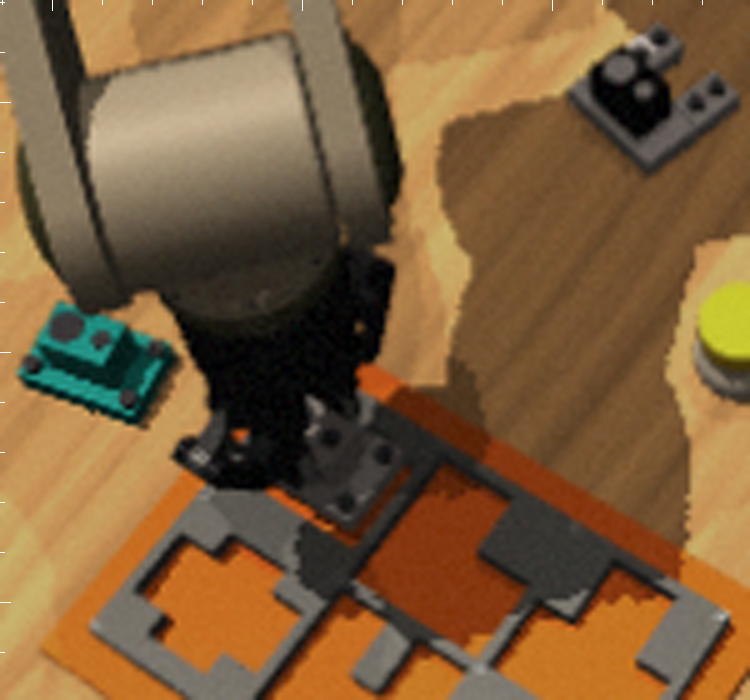

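```bash
python3 -m jog '[[[0.004,0.0008,-0.0009,0,0,0],[0.004,0,0,0,0,0],[0.003,0,0,0,0,0],[0.002,0,0,0,0,0],[0,0,0,0,0,0],[0,0,0,0,0,0]]]'
python3 -c "
from h import *
plan(419.6,-222.4,30,np.pi/2-0.014)"
```

```text
time_s: 18.52
eef_pos: [419.3, -222.2, 30.0]
ee_rot: [0.707, 0.005, 0.707, -0.005]
force: [-5.9, 5.9, 17.5]
grip_width: 0.293
t 18.52 pos [ 419.3 -222.2   30. ] jaw 1.557 q [-0.73  0.5   1.87 -0.    0.78 -2.29] F [-5.9  5.9 17.5] w 0.293
turn [ 0.0003 -0.0003  0.0001] shift m [-0.     -0.0002  0.0003] |s| 0.0004 rows>= 1
```

```bash
python3 -m jog '[[[-0.001,0,0,0,0,0],[0,0,0,0,0,0],[0,0,0,0,0,0],[0,0,0,0,0,0],[-0.02,0,0,0,0,0],[-0.05,0,0,0,0,0],[-0.05,0,0,0,0,0],[0,0.05,0,0,0,0],[0,0.06,0,0,0,0],[0,0.06,0,0,0,0],[0,0,0,0,0,0],[0,0,0,0,0,0]]]' 110
python3 -c "
from h import *
plan(432.1,36.2,110,np.pi/2-0.278)
s=vision.capture('scene')
t=vision.capture('top')
cv2.imwrite('pics/top13.png',t['image'][:,:,::-1])
def rect(a,b): return [(a,b),(a,-b),(-a,-b),(-a,b)]
po=[(place(feet['bearing'],419.6,-222.4,-.014,20),(0,0,255)),(place(rect(20,13),419.6,-222.4,-.014,48),(255,255,0))]
crop(s,140,220,300,340,5,'s13.png',po);crop(t,315,190,405,270,6,'t13.png',po)"
```

```text
time_s: 20.02
eef_pos: [421.9, -52.6, 149.9]
ee_rot: [0.707, 0.005, 0.707, -0.005]
force: [-0.0, -0.5, 0.6]
grip_width: 0.569
t 20.02 pos [421.9 -52.6 149.9] jaw 1.557 q [-0.4   0.2   1.9  -0.    1.04 -1.96] F [-0.  -0.5  0.6] w 0.569
turn [0.2644 0.0004 0.0003] shift m [ 0.0399  0.0882 -0.0146] |s| 0.0979 rows>= 2
```

View pics/s13.png

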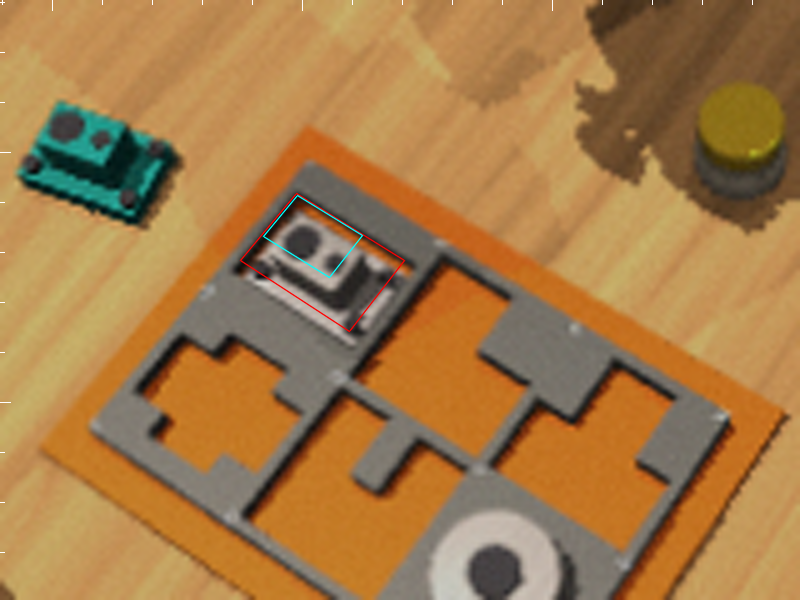

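View pics/t13.png

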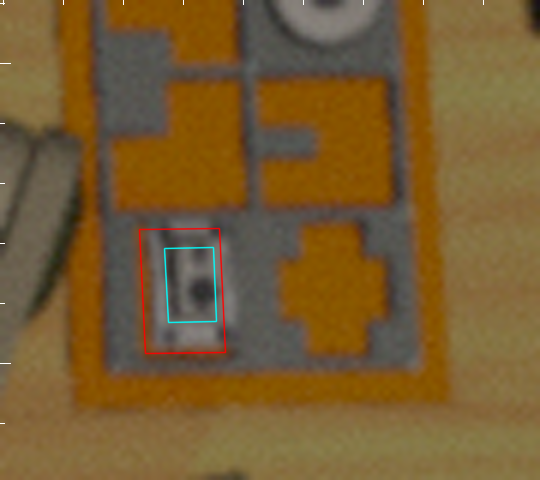

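View pics/top13.png

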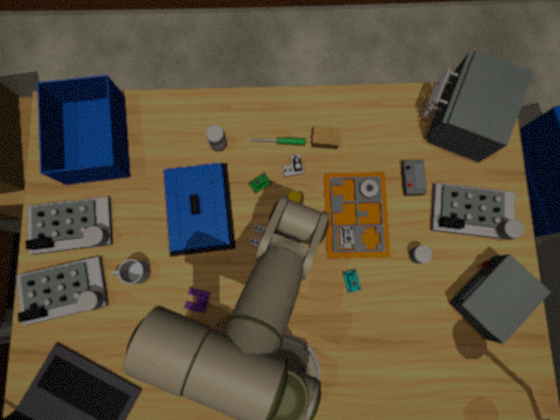

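```bash
python3 - <<'E'
from h import *
s=vision.capture('scene');t=vision.capture('top')
crop(t,325,215,385,260,12,'t14.png');crop(s,170,240,240,300,11,'s14.png')
crop(t,155,155,245,265,5,"t15.png");crop(s,260,80,420,215,5,"s15.png")
E
```

```text
(no output)
```

View pics/t14.png

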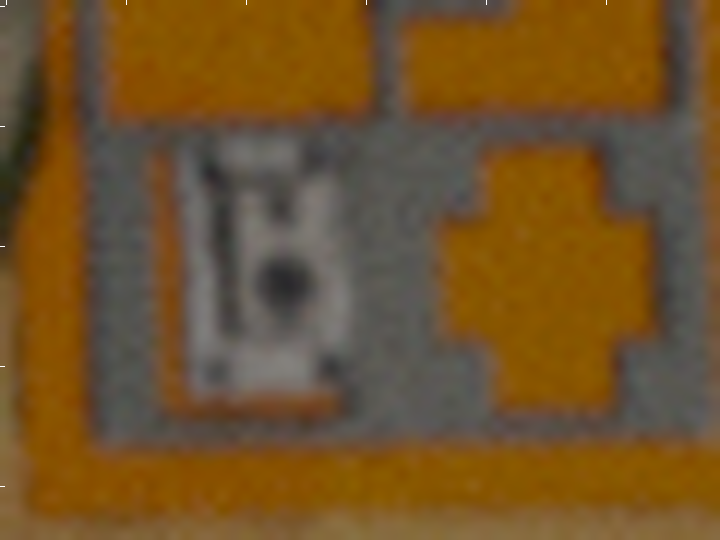

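View pics/s14.png

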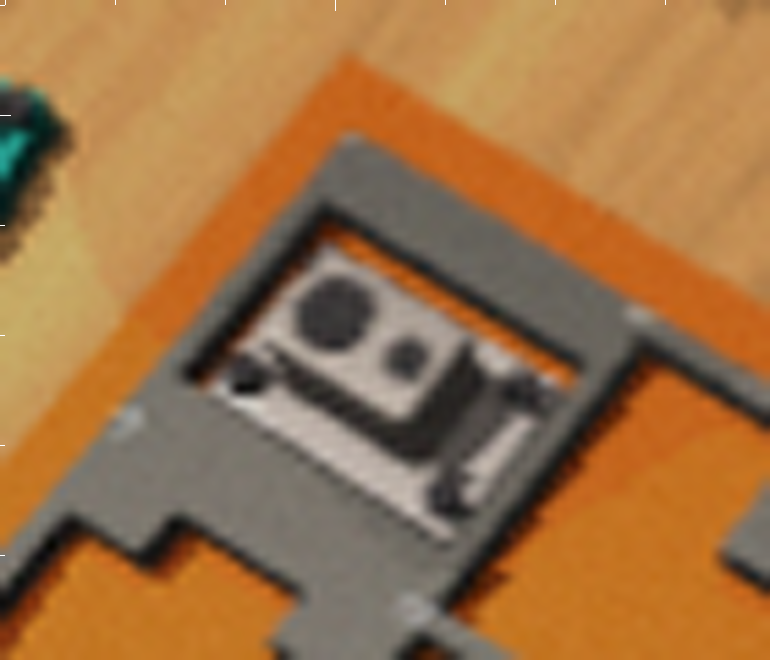

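View pics/t15.png

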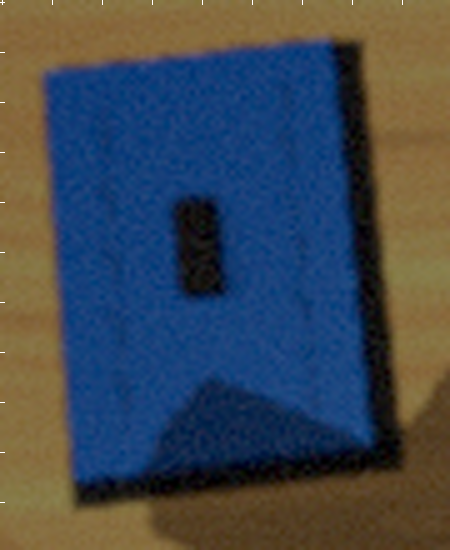

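View pics/s15.png

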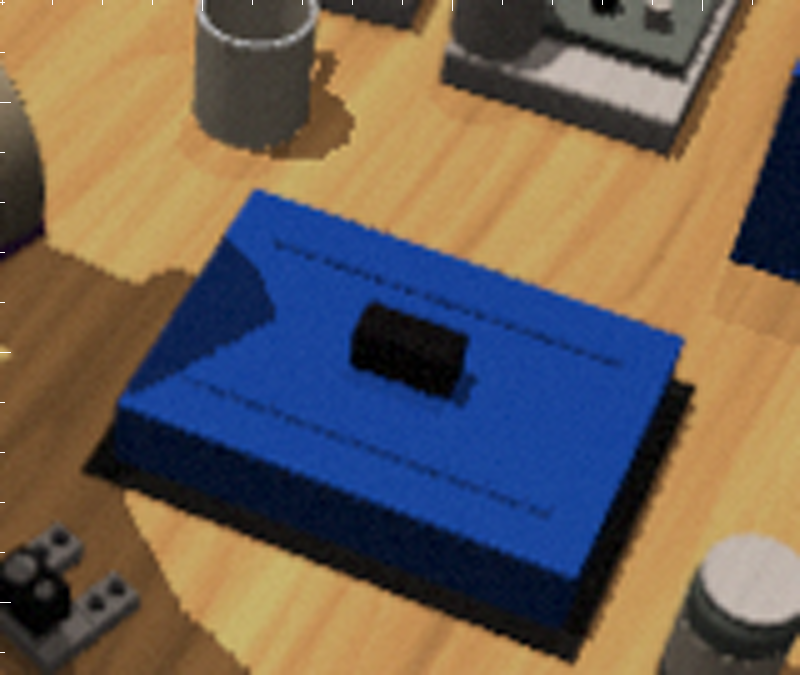

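```bash
python3 - <<'E'
from h import *
t=vision.capture("top");s=vision.capture("scene")
def rect(a,b): return [(a,b),(a,-b),(-a,-b),(-a,b)]
ct=px([(45,72),(332,40),(375,445),(75,480)],155,155,5)
cs=px([(683,340),(578,577),(118,403),(257,190)],260,80,5)
for l,o in(("top",[(t,ct)]),("scene",[(s,cs)])):
    p,e=fit(rect(136,95),53,o,[500,200,0]);print("cover",l,p.round(3),round(e,2))
kt=px([(175,199),(215,197),(223,293),(183,297)],155,155,5)
ks=px([(468,335),(456,368),(357,335),(375,302)],260,80,5)
for l,o in(("top",[(t,kt)]),("scene",[(s,ks)])):
    p,e=fit(rect(30,13),85,o,[500,200,0]);print("knob",l,p.round(3),round(e,2))
bt=px([(183,135),(345,135),(350,395),(192,400)],325,215,12)
bs=px([(580,385),(455,540),(215,385),(320,245)],170,240,11)
for l,o in(("top",[(t,bt)]),("scene",[(s,bs)])):
    p,e=fit(rect(34,22),20,o,[420,-220,0]);print("bearing",l,p.round(3),round(e,2))
E
```

```text
cover top [5.35024e+02 2.61235e+02 9.30000e-02] 0.2
cover scene [5.38290e+02 2.63492e+02 9.60000e-02] 0.48
knob top [5.34740e+02 2.59864e+02 8.20000e-02] 0.38
knob scene [5.39958e+02 2.61804e+02 1.16000e-01] 0.49
bearing top [ 4.23528e+02 -2.28831e+02 -2.50000e-02] 0.48
bearing scene [ 4.27053e+02 -2.27444e+02  1.50000e-02] 0.49
```

```bash
python3 - <<'E'
from h import *
s=vision.capture("scene")
P=px([(345,528),(410,455)],140,180,5)
for q in P: print(at_z(s,*q,32.3).round(1))
print(place([(34,-22),(34,22)],420.5,-223.2,-.014,32).round(1))
c=cv2.imread('pics/s12.png')[330:600,180:480]; cv2.imwrite('pics/s12b.png',cv2.resize(c,None,fx=2.5,fy=2.5,interpolation=cv2.INTER_CUBIC))
E
```

```text
[ 455.6 -248.1   32.3]
[ 459.3 -200.9   32.3]
[[ 454.2 -245.7   32. ]
 [ 454.8 -201.7   32. ]]
```

View pics/s12b.png

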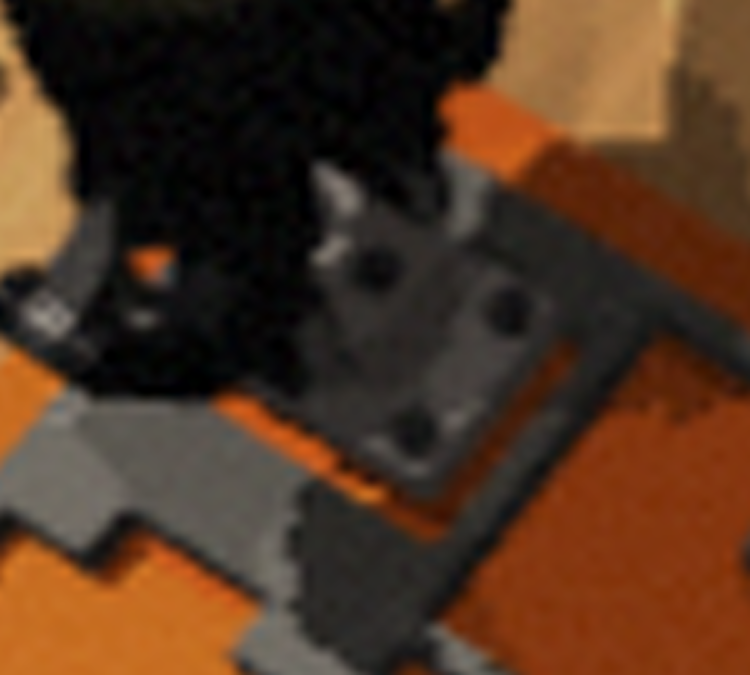

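```bash
python3 -m jog '[[[0,0,0,0.1322,0,0],[0,0,0,0.1322,0,0],[0,0.03,-0.005,0,0,0],[0,0.03,-0.005,0,0,0],[0,0.0282,-0.0046,0,0,0],[0.02,0,0,0,0,0],[0.02,0,0,0,0,0],[0,0,0,0,0,0],[0,0,0,0,0,0]]]' 20 60
python3 -c "
from h import *
plan(432.1,36.2,25,np.pi/2-0.278)
s=vision.capture('scene');crop(s,220,150,320,250,6,'s16.png')"
```

```text
time_s: 21.5
eef_pos: [432.3, 36.3, 110.4]
ee_rot: [0.701, 0.098, 0.7, -0.098]
force: [0.6, -0.1, 0.6]
grip_width: 0.921
t 21.5 pos [432.3  36.3 110.4] jaw 1.292 q [-0.19  0.28  1.93 -0.    0.94 -1.48] F [ 0.6 -0.1  0.6] w 0.921
turn [-0.0008  0.0009 -0.0001] shift m [ 0.0854 -0.0002 -0.0002] |s| 0.0854 rows>= 2
```

View pics/s16.png

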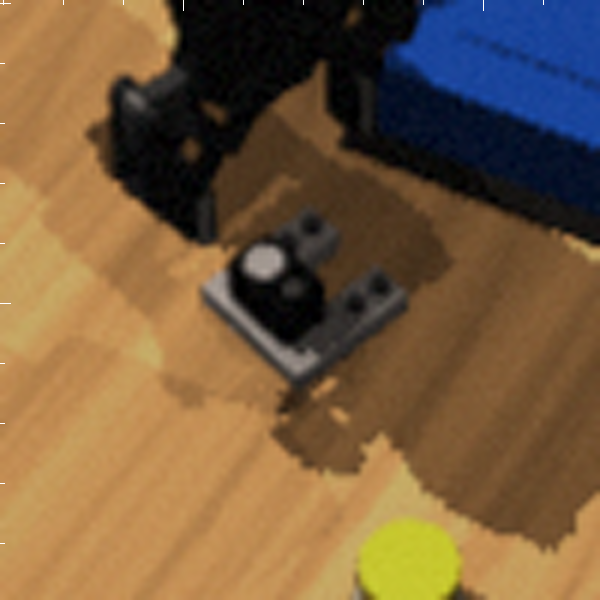

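The yoke sits unmoved under the jaws, at crop (300,300). Descending.

```bash
python3 -m jog '[[[0.03,0,0,0,0,0],[0.03,0,0,0,0,0],[0.018,0,0,0,0,0],[0.0075,0,0,0,0,0],[0,0,0,0,0,0],[0,0,0,0,0,0]]]'
python3 -m jog '[[[0,0,0,0,0,0],[0,0,0,0,0,0],[0,0,0,0,0,0],[0,0,0,0,0,0],[0,0,0,0,0,0],[0,0,0,0,0,0],[0,0,0,0,0,0]]]' 255 60
python3 -m jog '[[[-0.02,0,0,0,0,0],[-0.03,0,0,0,0,0],[-0.03,0,0,0,0,0],[0,0,0,0,0,0],[0,0,0,0,0,0]]]'
python3 -c "
from h import *
plan(501,-322.6,104,np.pi/2-0.014)"
```

```text
time_s: 22.3
eef_pos: [432.5, 36.5, 25.1]
ee_rot: [0.701, 0.098, 0.7, -0.098]
force: [-0.1, 0.1, 0.4]
grip_width: 0.923
time_s: 23.18
eef_pos: [432.1, 36.5, 24.7]
ee_rot: [0.7, 0.098, 0.7, -0.098]
force: [-1.8, 0.6, 5.9]
grip_width: 0.292
time_s: 23.8
eef_pos: [431.3, 36.7, 103.3]
ee_rot: [0.7, 0.098, 0.701, -0.098]
force: [-0.1, 0.9, -2.8]
grip_width: 0.293
t 23.8 pos [431.3  36.7 103.3] jaw 1.292 q [-0.19  0.29  1.93 -0.    0.92 -1.48] F [-0.1  0.9 -2.8] w 0.293
turn [-0.2644 -0.0018 -0.    ] shift m [-0.0007 -0.3583  0.0748] |s| 0.366 rows>= 6
```

```bash
python3 -m jog '[[[0,0,0,-0.1322,0,0],[0,0,0,-0.1322,0,0],[0,-0.0398,0.0083,0,0,0],[0,-0.0398,0.0083,0,0,0],[0,-0.0398,0.0083,0,0,0],[0,-0.0398,0.0083,0,0,0],[0,-0.0398,0.0083,0,0,0],[0,-0.0398,0.0083,0,0,0],[0,-0.0398,0.0083,0,0,0],[0,-0.0398,0.0083,0,0,0],[0,-0.0398,0.0083,0,0,0]]]'
python3 -m jog '[[[0,0,0,0,0,0],[0,0,0,0,0,0],[0,0,0,0,0,0]]]'
python3 -c "
from h import *
plan(501,-322.6,43,np.pi/2-0.014)"
```

```text
time_s: 25.18
eef_pos: [501.2, -323.5, 102.2]
ee_rot: [0.706, 0.006, 0.708, -0.004]
force: [0.2, 0.2, -1.5]
grip_width: 0.287
time_s: 25.55
eef_pos: [501.4, -321.6, 103.7]
ee_rot: [0.707, 0.005, 0.707, -0.004]
force: [-0.1, 0.7, -2.4]
grip_width: 0.295
t 25.55 pos [ 501.4 -321.6  103.7] jaw 1.558 q [-0.77  0.6   1.44  0.    1.11 -2.32] F [-0.1  0.7 -2.4] w 0.295
turn [ 0.0008 -0.001  -0.001 ] shift m [ 0.0607 -0.001  -0.0004] |s| 0.0607 rows>= 1
```

```bash
python3 -m jog '[[[0.02,0,0,0,0,0],[0.02,-0.0007,0,0,0,0],[0.012,0,0,0,0,0],[0.006,0,0,0,0,0],[0,0,0,0,0,0],[0,0,0,0,0,0]]]'
python3 -c "
from h import *
plan(501,-322.6,43,np.pi/2-0.014)
s=vision.capture('scene');crop(s,165,260,265,360,7,'s17.png')"
```

```text
time_s: 26.3
eef_pos: [501.9, -323.6, 47.0]
ee_rot: [0.707, 0.005, 0.707, -0.005]
force: [-0.3, 0.8, -2.3]
grip_width: 0.292
t 26.3 pos [ 501.9 -323.6   47. ] jaw 1.557 q [-0.77  0.67  1.48 -0.    0.99 -2.33] F [-0.3  0.8 -2.3] w 0.292
turn [0.     0.0008 0.0008] shift m [ 0.004   0.0009 -0.0009] |s| 0.0042 rows>= 1
```

View pics/s17.png

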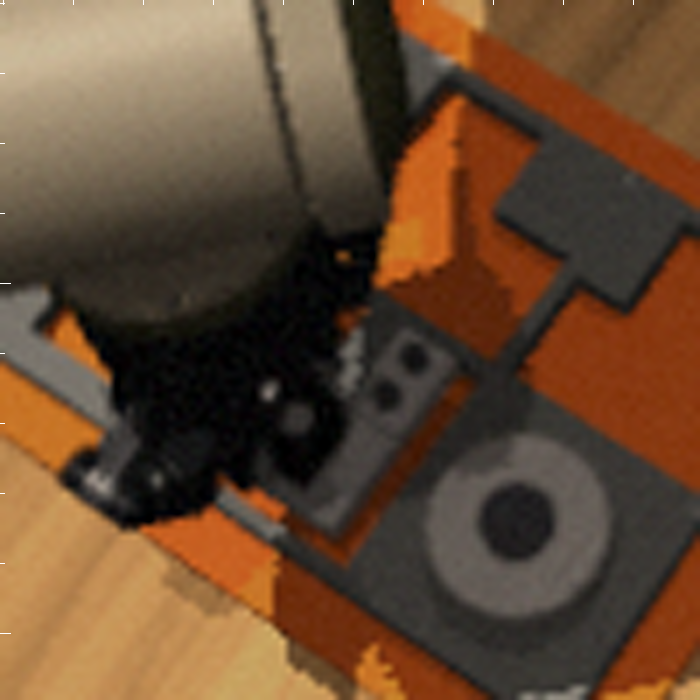

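```bash
python3 - <<'E'
from h import *
s=vision.capture("scene")
P=px([(462,362),(325,533)],165,260,7)
q=[at_z(s,*p,36.3) for p in P]; print(q)
print("expected if centred (scene frame)",place([(34,50),(34,-18)],503.9,-324.9,-.013,36).round(1))
P=px([(480,385),(340,568)],165,260,7)   # pocket corners on top edge z18
print([at_z(s,*p,18) for p in P],place([(38,54),(38,-22)],503.9,-324.9,-.013,18))
E
```

```text
[array([ 538.42239275, -273.55192162,   36.3       ]), array([ 534.45375665, -342.6931036 ,   36.3       ])]
expected if centred (scene frame) [[ 538.5 -275.3   36. ]
 [ 537.7 -343.3   36. ]]
[array([ 542.63933513, -272.55693664,   18.        ]), array([ 539.83582598, -346.34064926,   18.        ])] [[ 542.59876927 -271.39854902   18.        ]
 [ 541.6107971  -347.39212711   18.        ]]
```

```bash
python3 -m jog '[[[0.006,0,0.0005,0,0,0],[0.005,0,0,0,0,0],[0.004,0,0,0,0,0],[0.002,0,0,0,0,0],[0,0,0,0,0,0],[0,0,0,0,0,0]]]'
python3 -c "
from h import *
plan(502.5,-323.6,30.5,np.pi/2-0.014)"
```

```text
time_s: 27.15
eef_pos: [502.0, -323.3, 30.7]
ee_rot: [0.707, 0.005, 0.707, -0.005]
force: [-6.4, 3.9, 12.9]
grip_width: 0.293
t 27.15 pos [ 502.  -323.3   30.7] jaw 1.557 q [-0.77  0.7   1.48 -0.    0.96 -2.32] F [-6.4  3.9 12.9] w 0.293
turn [ 0.0002 -0.0003  0.    ] shift m [ 0.0002 -0.0003  0.0005] |s| 0.0006 rows>= 1
```

```bash
python3 -m jog '[[[-0.001,0,0,0,0,0],[0,0,0,0,0,0],[0,0,0,0,0,0],[0,0,0,0,0,0],[-0.02,0,0,0,0,0],[-0.05,0,0,0,0,0],[-0.05,0,0,0,0,0],[0,0.05,0.02,0,0,0],[0,0.05,0.02,0,0,0],[0,0.05,0.02,0,0,0],[0,0,0,0,0,0],[0,0,0,0,0,0]]]' 110
python3 -c "
from h import *
plan(674,-74.3,130,np.pi/2+0.139)
s=vision.capture('scene');crop(s,140,220,300,360,5,'s18.png');crop(s,230,190,380,310,5,'s18e.png')
t=vision.capture('top');crop(t,320,165,400,265,6,'t18.png')"
```

```text
time_s: 28.65
eef_pos: [564.1, -174.5, 150.2]
ee_rot: [0.707, 0.005, 0.707, -0.005]
force: [-0.1, -0.1, 0.4]
grip_width: 0.568
t 28.65 pos [ 564.1 -174.5  150.2] jaw 1.557 q [-0.5   0.53  1.41 -0.    1.2  -2.06] F [-0.1 -0.1  0.4] w 0.568
turn [-1.529e-01 -1.000e-04  2.000e-04] shift m [0.0202 0.084  0.1228] |s| 0.1501 rows>= 3
```

View pics/s18.png

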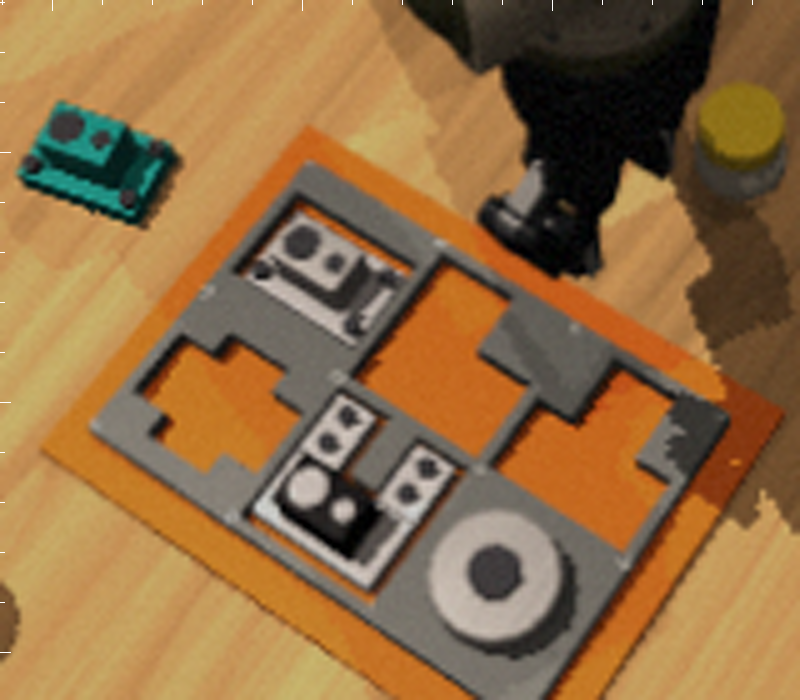

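View pics/s18e.png

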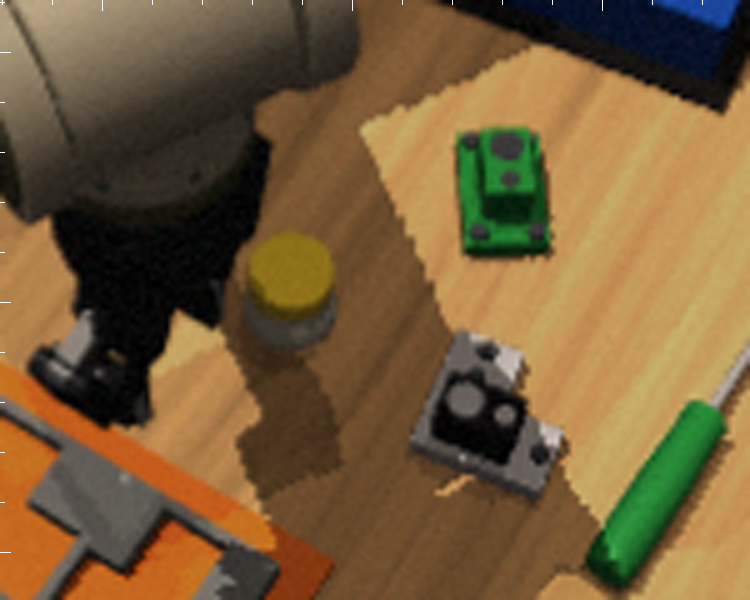

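View pics/t18.png

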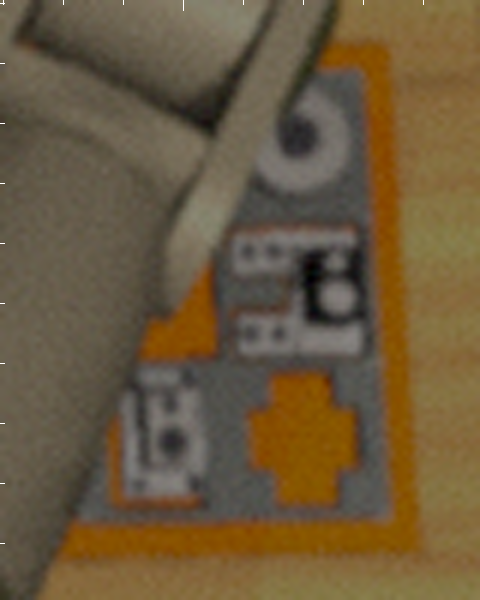

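Yoke is seated in its pocket (s18 crop (365,490)); bearing too. Elbow at s18e (490,420) is unmoved. Going for it.

```bash
python3 -m jog '[[[0,0,0,-0.1529,0,0],[0,0.02,0.03,0,0,0],[0,0.022,0.031,0,0,0],[0,0.021,0.031,0,0,0],[0,0.021,0.0308,0,0,0],[0.02,0,0,0,0,0],[0.02,0,0,0,0,0],[0,0,0,0,0,0],[0,0,0,0,0,0]]]' 20 60
python3 -c "
from h import *
plan(674,-74.3,25,np.pi/2+0.139)
s=vision.capture('scene');crop(s,270,190,380,310,5,'s19.png')"
```

```text
time_s: 29.88
eef_pos: [674.4, -74.9, 111.3]
ee_rot: [0.706, -0.049, 0.705, 0.049]
force: [-0.9, 0.3, 0.6]
grip_width: 0.92
t 29.88 pos [674.4 -74.9 111.3] jaw 1.709 q [-0.28  0.76  1.13 -0.    1.25 -1.99] F [-0.9  0.3  0.6] w 0.92
turn [-0.0011  0.0012  0.0006] shift m [ 0.0863  0.0006 -0.0004] |s| 0.0863 rows>= 2
```

View pics/s19.png

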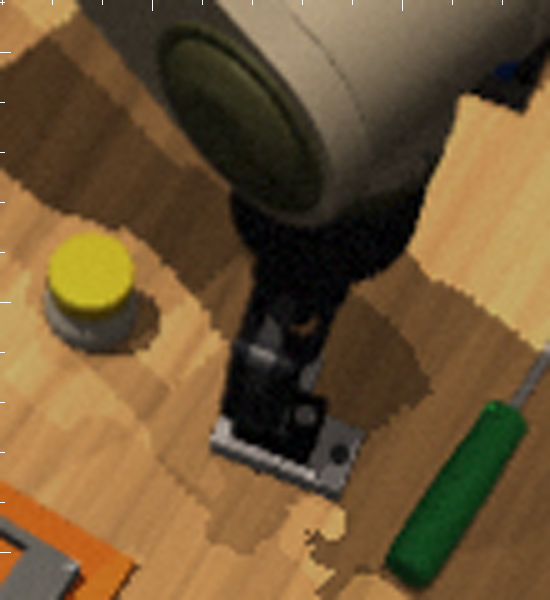

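```bash
python3 -m jog '[[[0.03,0.0005,0,0,0,0],[0.03,0,0,0,0,0],[0.018,0,0,0,0,0],[0.008,0,0,0,0,0],[0,0,0,0,0,0],[0,0,0,0,0,0]]]'
python3 -m jog '[[[0,0,0,0,0,0],[0,0,0,0,0,0],[0,0,0,0,0,0],[0,0,0,0,0,0],[0,0,0,0,0,0],[0,0,0,0,0,0],[0,0,0,0,0,0]]]' 255 60
python3 -m jog '[[[-0.02,0,0,0,0,0],[-0.03,0,0,0,0,0],[-0.03,0,0,0,0,0],[0,0,0,0,0,0],[0,0,0,0,0,0]]]'
python3 -c "
from h import *
x,y=place([(-6,26.5)],502.5,-265.5,-.014,0)[0][:2];print(x,y)
plan(x,y,104,np.pi/2-0.014)"
```

```text
time_s: 30.68
eef_pos: [674.7, -73.7, 25.5]
ee_rot: [0.706, -0.049, 0.705, 0.049]
force: [0.8, 0.1, 0.6]
grip_width: 0.922
time_s: 31.55
eef_pos: [674.3, -73.5, 24.7]
ee_rot: [0.706, -0.049, 0.705, 0.049]
force: [-0.1, 1.0, 5.7]
grip_width: 0.292
time_s: 32.17
eef_pos: [673.4, -73.4, 102.9]
ee_rot: [0.705, -0.049, 0.706, 0.049]
force: [0.0, 0.5, -1.8]
grip_width: 0.294
496.8715758711815 -238.9185997015557
t 32.17 pos [673.4 -73.4 102.9] jaw 1.71 q [-0.28  0.77  1.14 -0.    1.24 -1.99] F [ 0.   0.5 -1.8] w 0.294
turn [ 0.1528 -0.0022 -0.0007] shift m [-0.0011 -0.168  -0.1742] |s| 0.242 rows>= 4
```

```bash
python3 -m jog '[[[0,0,0,0.1528,0,0],[0,-0.028,-0.029,0,0,0],[0,-0.028,-0.029,0,0,0],[0,-0.028,-0.029,0,0,0],[0,-0.028,-0.029,0,0,0],[0,-0.028,-0.029,0,0,0],[0,-0.0278,-0.029,0,0,0],[0,0,0,0,0,0],[0,0,0,0,0,0],[0.02,0,0,0,0,0],[0.02,0,0,0,0,0],[0,0,0,0,0,0]]]'
python3 -m jog '[[[0.016,0,0,0,0,0],[0,0,0,0,0,0],[0,0,0,0,0,0]]]'
python3 -c "
from h import *
plan(497,-238.5,31,np.pi/2-0.014)
s=vision.capture('scene');crop(s,175,230,285,330,7,'s20.png')"
```

```text
time_s: 33.67
eef_pos: [497.6, -237.5, 62.7]
ee_rot: [0.706, 0.005, 0.708, -0.004]
force: [-0.3, -0.4, -2.1]
grip_width: 0.295
time_s: 34.05
eef_pos: [498.0, -238.9, 48.6]
ee_rot: [0.707, 0.005, 0.707, -0.005]
force: [-1.1, -0.6, -2.0]
grip_width: 0.29
t 34.05 pos [ 498.  -238.9   48.6] jaw 1.557 q [-0.66  0.59  1.62  0.    0.93 -2.22] F [-1.1 -0.6 -2. ] w 0.29
turn [0.0002 0.0004 0.0003] shift m [ 0.0176  0.0004 -0.001 ] |s| 0.0176 rows>= 1
```

View pics/s20.png

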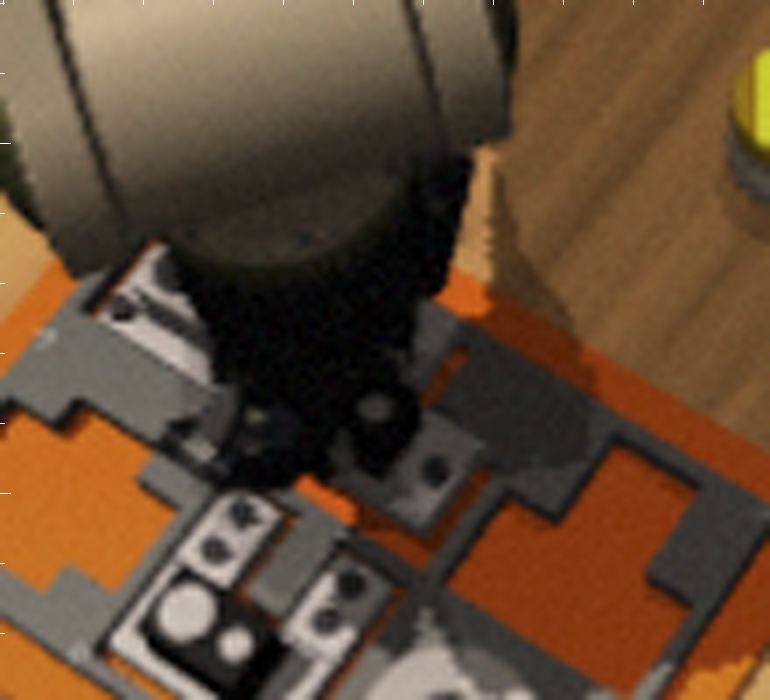

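```bash
python3 - <<'E'
from h import *
s=vision.capture("scene")
q=[at_z(s,*p,37.9).round(1) for p in px([(415,532),(487,448)],175,230,7)];print(q)
print(place([(40,-18),(40,18)],499.1,-239.8,-.013,0).round(1))
E
```

```text
[array([ 537.4, -258.8,   37.9]), array([ 540.7, -222.1,   37.9])]
[[ 538.9 -258.3    0. ]
 [ 539.3 -222.3    0. ]]
```

Centred within 1 mm. Lowering.

```bash
python3 -m jog '[[[0.006,0,0,0,0,0],[0.005,0,0,0,0,0],[0.004,0,0,0,0,0],[0.0025,0,0,0,0,0],[0,0,0,0,0,0],[0,0,0,0,0,0]]]'
python3 -c "
from h import *
plan(497,-238.5,30.5,np.pi/2-0.014)"
```

```text
time_s: 34.9
eef_pos: [497.8, -238.9, 30.8]
ee_rot: [0.707, 0.005, 0.707, -0.005]
force: [-0.8, -1.0, -1.9]
grip_width: 0.293
t 34.9 pos [ 497.8 -238.9   30.8] jaw 1.557 q [-0.66  0.62  1.63  0.    0.89 -2.22] F [-0.8 -1.  -1.9] w 0.293
turn [0.0001 0.0001 0.0001] shift m [ 0.0003  0.0004 -0.0008] |s| 0.001 rows>= 1
```

```bash
python3 -m jog '[[[0.0005,0,0,0,0,0],[0,0,0,0,0,0]]]'
python3 -m jog '[[[0,0,0,0,0,0],[0,0,0,0,0,0],[0,0,0,0,0,0],[-0.02,0,0,0,0,0],[-0.05,0,0,0,0,0],[-0.05,0,0,0,0,0],[0,0.06,0,0,0,0],[0,0.06,0,0,0,0],[0,0.06,0,0,0,0],[0,0.06,0,0,0,0],[0,0,0,0,0,0],[0,0,0,0,0,0]]]' 110
python3 -c "
from h import *
plan(537.4,263.1,140,np.pi/2+0.093)
s=vision.capture('scene');crop(s,140,220,300,360,5,'s21.png');cv2.imwrite('pics/s21full.png',s['image'][:,:,::-1])
t=vision.capture('top');crop(t,320,165,400,265,6,'t21.png')"
```

```text
time_s: 35.15
eef_pos: [497.8, -238.9, 30.6]
ee_rot: [0.707, 0.005, 0.707, -0.005]
force: [-1.4, 1.3, 3.5]
grip_width: 0.294
time_s: 36.65
eef_pos: [501.2, 0.7, 150.3]
ee_rot: [0.707, 0.005, 0.707, -0.005]
force: [0.4, 0.5, -1.0]
grip_width: 0.565
t 36.65 pos [501.2   0.7 150.3] jaw 1.557 q [-0.23  0.35  1.69 -0.    1.1  -1.79] F [ 0.4  0.5 -1. ] w 0.565
turn [-0.1066  0.0002  0.0003] shift m [0.0103 0.2579 0.0604] |s| 0.265 rows>= 5
```

View pics/s21.png

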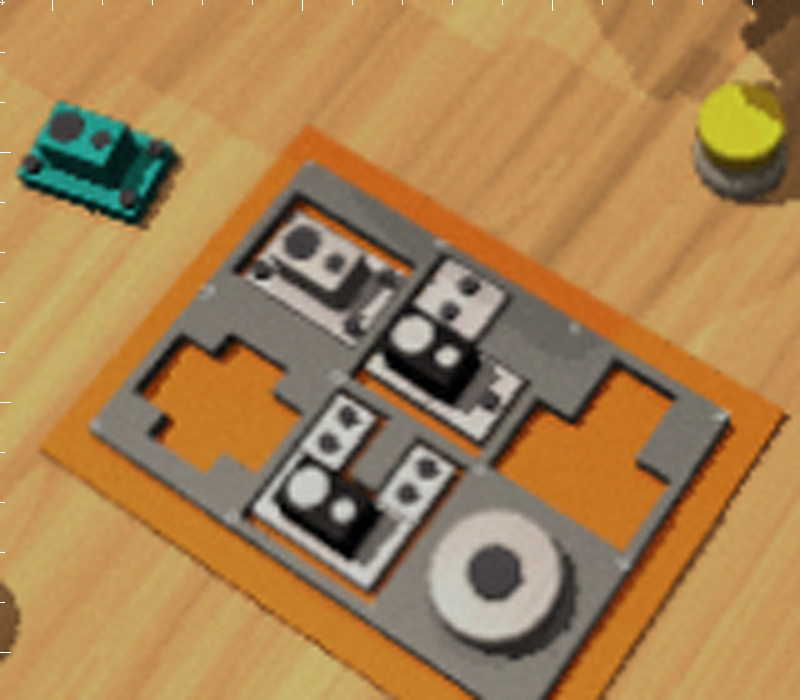

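View pics/t21.png

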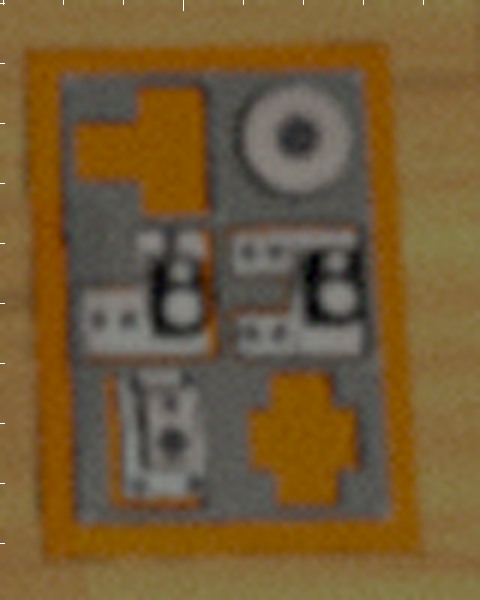

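View pics/s21full.png

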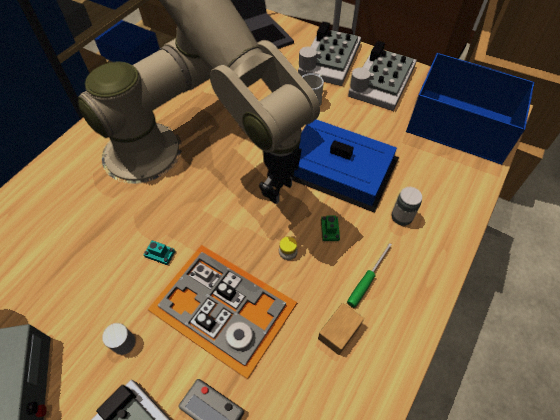

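All three are down in their pockets and no other casting is left on the table. The bearing sits toward its -y wall, so I check with a model overlay that it is flat and within tolerance.

```bash
python3 - <<'E'
from h import *
s=vision.capture('scene');t=vision.capture('top')
def rect(a,b): return [(a,b),(a,-b),(-a,-b),(-a,b)]
for nm,c,p,box,k in(('t',t,(422.3,-227.5,-.02),(325,215,385,260),12),('s',s,(424.5,-227,-.01),(170,240,240,300),11)):
    po=[(place(feet['bearing'],*p,20),(0,0,255)),(place(rect(20,13),*p,48),(0,255,0)),(place(rect(38,26),p[0]*0+(418.2 if nm=='t' else 421.5),-223+(0.4 if nm=='t' else 0),-.014,18),(255,255,0))]
    crop(c,*box,k,nm+'22.png',po)
E
```

```text
(no output)
```

View pics/t22.png

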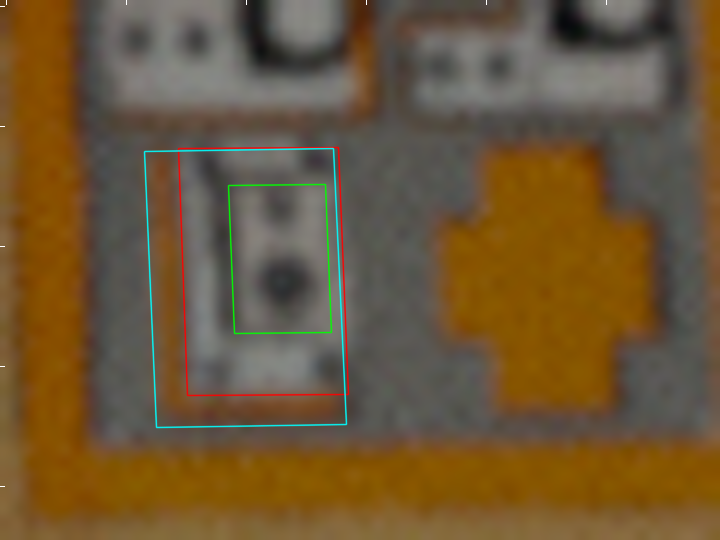

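View pics/s22.png

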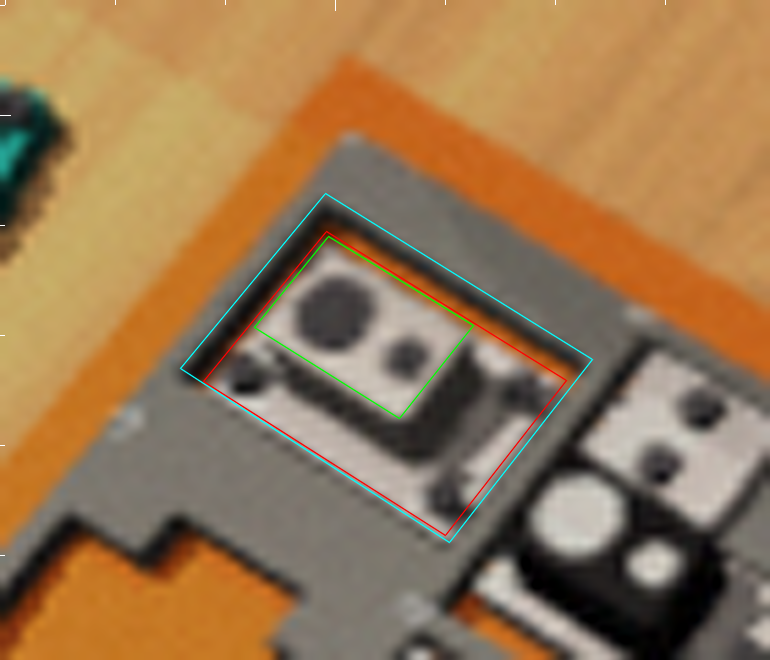

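The bearing is flat at foot level (z=20) in both cameras, resting against the +x/-y walls. Its offset is about 5.5 mm, under the 9 mm limit. Now for the cover.

```bash
python3 -m jog '[[[0,0,0,-0.1066,0,0],[0,0.036,0.0085,0,0,0],[0,0.037,0.0086,0,0,0],[0,0.037,0.0087,0,0,0],[0,0.037,0.0087,0,0,0],[0,0.037,0.0087,0,0,0],[0,0.037,0.0086,0,0,0],[0,0.037,0.0086,0,0,0],[0,0,0,0,0,0],[0,0,0,0,0,0],[0,0,0,0,0,0]]]' 0 80
python3 -c "
from h import *
plan(537.4,263.1,69.5,np.pi/2+0.093)
s=vision.capture('scene');crop(s,260,60,420,215,5,'s23.png')"
```

```text
time_s: 38.22
eef_pos: [537.6, 262.4, 150.4]
ee_rot: [0.706, -0.032, 0.706, 0.032]
force: [-0.3, 1.0, 0.2]
grip_width: 0.998
t 38.23 pos [537.6 262.4 150.4] jaw 1.662 q [ 0.26  0.55  1.39 -0.    1.21 -1.4 ] F [-0.3  1.   0.2] w 0.998
turn [-0.0019 -0.0001  0.0002] shift m [ 0.0809  0.0007 -0.0001] |s| 0.0809 rows>= 2
```

View pics/s23.png

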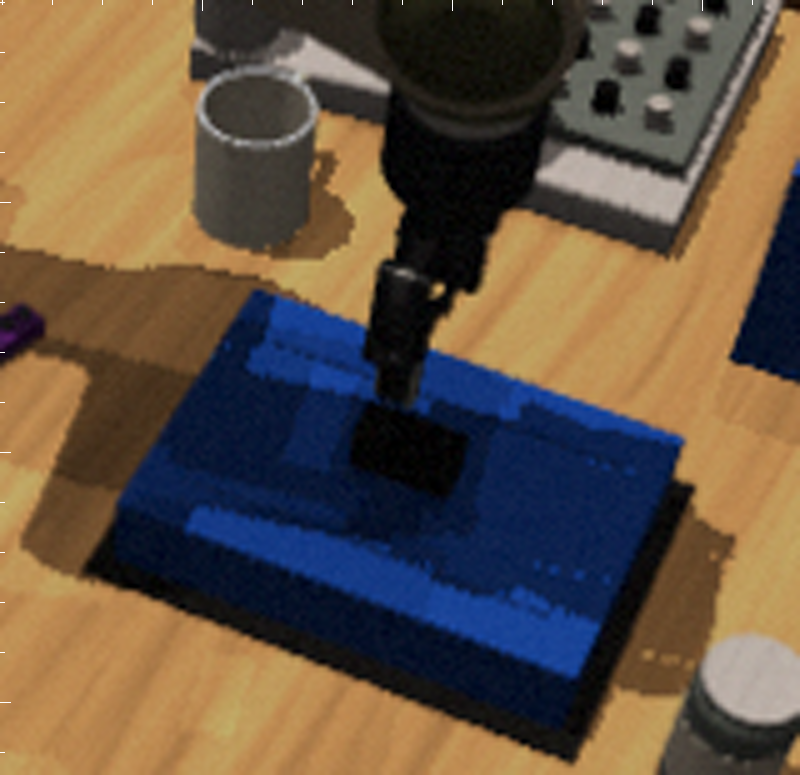

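```bash
python3 -m jog '[[[0.03,0.0005,0,0,0,0],[0.03,0,0,0,0,0],[0.015,0,0,0,0,0],[0.0055,0,0,0,0,0],[0,0,0,0,0,0],[0,0,0,0,0,0]]]'
python3 -m jog '[[[0,0,0,0,0,0],[0,0,0,0,0,0],[0,0,0,0,0,0],[0,0,0,0,0,0],[0,0,0,0,0,0],[0,0,0,0,0,0],[0,0,0,0,0,0],[0,0,0,0,0,0]]]' 255 80
python3 -m jog '[[[-0.015,0,0,0,0,0],[-0.03,0,0,0,0,0],[-0.03,0,0,0,0,0],[-0.03,0,0,0,0,0],[-0.025,0,0,0,0,0],[0,0,0,0,0,0],[0,0,0,0,0,0]]]'
python3 -c "
from h import *
plan(503.3,-265,199,np.pi/2-0.014)"
```

```text
time_s: 39.02
eef_pos: [537.8, 264.2, 70.8]
ee_rot: [0.707, -0.033, 0.706, 0.033]
force: [0.5, -0.5, 0.6]
grip_width: 0.995
time_s: 40.02
eef_pos: [537.5, 264.0, 70.3]
ee_rot: [0.707, -0.033, 0.706, 0.033]
force: [-2.4, -2.2, 5.0]
grip_width: 0.283
time_s: 40.9
eef_pos: [536.7, 264.0, 198.3]
ee_rot: [0.705, -0.033, 0.707, 0.033]
force: [0.5, 0.1, -6.6]
grip_width: 0.288
t 40.9 pos [536.7 264.  198.3] jaw 1.664 q [ 0.26  0.51  1.32  0.    1.31 -1.4 ] F [ 0.5  0.1 -6.6] w 0.288
turn [ 0.1067 -0.0025  0.0005] shift m [-0.0007 -0.5294 -0.026 ] |s| 0.53 rows>= 9
```

```bash
python3 -m jog '[[[0,0,0,0.05,0,0],[0,0,0,0.0567,0,0],[0,-0.015,-0.0007,0,0,0],[0,-0.03,-0.0015,0,0,0],[0,-0.044,-0.0022,0,0,0],[0,-0.044,-0.0022,0,0,0],[0,-0.044,-0.0022,0,0,0],[0,-0.044,-0.0022,0,0,0],[0,-0.044,-0.0022,0,0,0],[0,-0.044,-0.0022,0,0,0],[0,-0.044,-0.0022,0,0,0],[0,-0.044,-0.0022,0,0,0]]]'
python3 -m jog '[[[0,-0.044,-0.0022,0,0,0],[0,-0.044,-0.0022,0,0,0],[0,-0.03,-0.0015,0,0,0],[0,-0.0144,-0.0007,0,0,0],[0,0,0,0,0,0],[0,0,0,0,0,0],[0,0,0,0,0,0]]]'
python3 -c "
from h import *
plan(503.3,-265,130,np.pi/2-0.014)"
```

```text
time_s: 42.4
eef_pos: [510.8, -134.6, 199.2]
ee_rot: [0.707, 0.005, 0.707, -0.005]
force: [0.6, 0.3, -5.1]
grip_width: 0.289
time_s: 43.28
eef_pos: [503.7, -263.9, 199.9]
ee_rot: [0.707, 0.005, 0.707, -0.004]
force: [0.2, 0.6, -5.7]
grip_width: 0.287
t 43.27 pos [ 503.7 -263.9  199.9] jaw 1.558 q [-0.69  0.44  1.42  0.    1.28 -2.25] F [ 0.2  0.6 -5.7] w 0.287
turn [ 0.0014 -0.     -0.0002] shift m [ 0.0699 -0.0011 -0.0003] |s| 0.0699 rows>= 2
```

```bash
python3 -m jog '[[[0.02,-0.0011,-0.0003,0,0,0],[0.03,0,0,0,0,0],[0.02,0,0,0,0,0],[0,0,0,0,0,0],[0,0,0,0,0,0],[0,0,0,0,0,0]]]'
python3 -c "
from h import *
plan(503.3,-265,80,np.pi/2-0.014)
e=ctrl.sense()['eef_pos'];print(e)
def rect(a,b): return [(a,b),(a,-b),(-a,-b),(-a,b)]
s=vision.capture('scene');t=vision.capture('top')
z=e[2]-73.3+6
po=[(place(rect(136,95),504.7,-266.4,-.013,z+50),(0,255,0)),(place(rect(136,95),504.7,-266.4,-.013,z),(0,255,255)),(place(rect(145,104),504.7,-266.4,-.013,6),(0,0,255))]
crop(s,130,200,310,385,4,'s24.png',po)
po=[(place(rect(136,95),501.4,-265.8,-.016,z+50),(0,255,0)),(place(rect(136,95),501.4,-265.8,-.016,z),(0,255,255)),(place(rect(145,104),501.4,-265.8,-.016,6),(0,0,255))]
crop(t,310,150,410,270,5,'t24.png',po)"
```

```text
time_s: 44.02
eef_pos: [503.6, -266.2, 130.9]
ee_rot: [0.708, 0.004, 0.707, -0.005]
force: [-1.2, 0.2, -4.9]
grip_width: 0.288
t 44.02 pos [ 503.6 -266.2  130.9] jaw 1.557 q [-0.69  0.51  1.5  -0.    1.13 -2.25] F [-1.2  0.2 -4.9] w 0.288
turn [0.0003 0.0015 0.0012] shift m [ 0.0509  0.0012 -0.0004] |s| 0.0509 rows>= 1
[ 503.64178798 -266.16641998  130.89437222]
```

View pics/s24.png

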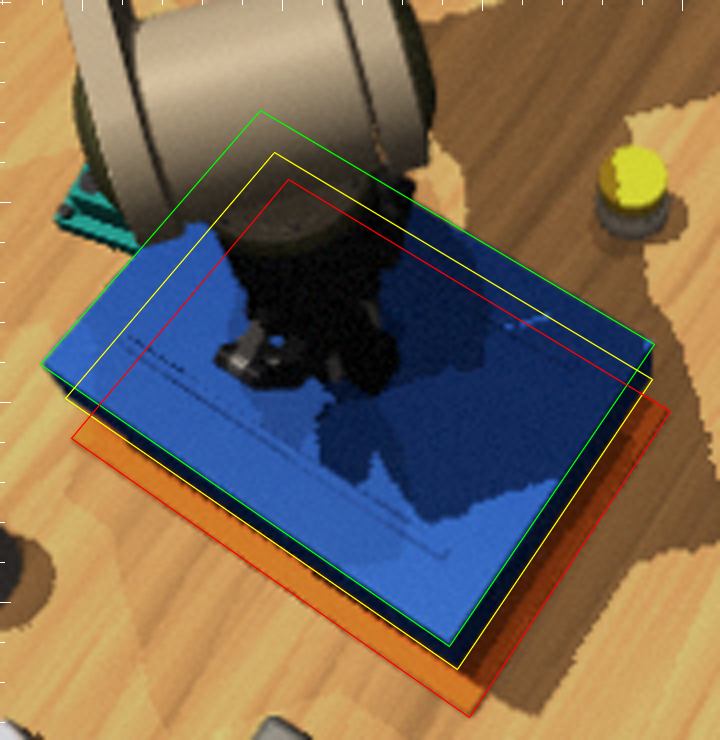

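View pics/t24.png

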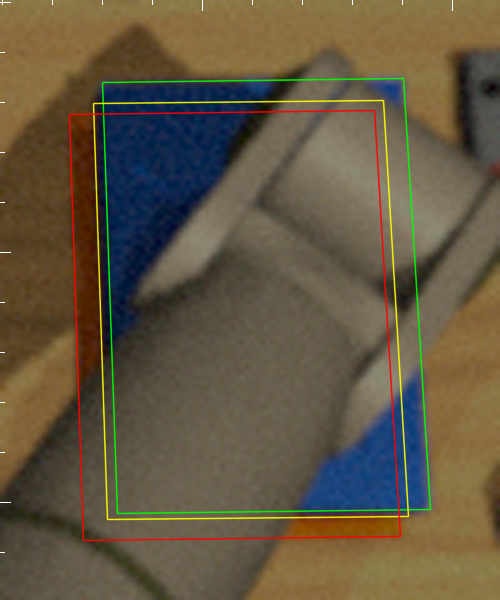

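The cover is centred over the plate to about 1 px in both cameras. Lowering.

```bash
python3 -m jog '[[[0.015,0,0,0,0,0],[0.015,0,0,0,0,0],[0.01,0,0,0,0,0],[0,0,0,0,0,0],[0,0,0,0,0,0],[0,0,0,0,0,0]]]'
python3 -c "
from h import *
plan(503.4,-265.5,74,np.pi/2-0.014)"
```

```text
time_s: 44.88
eef_pos: [503.4, -266.2, 90.3]
ee_rot: [0.707, 0.005, 0.707, -0.005]
force: [-0.2, -0.2, -5.0]
grip_width: 0.287
t 44.88 pos [ 503.4 -266.2   90.3] jaw 1.557 q [-0.69  0.56  1.54 -0.    1.04 -2.25] F [-0.2 -0.2 -5. ] w 0.287
turn [-0.      0.0007  0.0006] shift m [ 0.0163  0.0007 -0.    ] |s| 0.0163 rows>= 1
```

```bash
python3 -m jog '[[[0.005,0.0007,0,0,0,0],[0.004,0,0,0,0,0],[0.003,0,0,0,0,0],[0.002,0,0,0,0,0],[0,0,0,0,0,0],[0,0,0,0,0,0]]]'
python3 -m jog '[[[0.0015,0,0,0,0,0],[0.001,0,0,0,0,0],[0,0,0,0,0,0]]]'
python3 -c "
from h import *
plan(503.4,-265.5,73.3,np.pi/2-0.014)"
```

```text
time_s: 45.62
eef_pos: [503.3, -265.3, 75.9]
ee_rot: [0.707, 0.005, 0.707, -0.005]
force: [0.3, 0.2, -6.2]
grip_width: 0.286
time_s: 46.0
eef_pos: [503.2, -265.3, 73.3]
ee_rot: [0.707, 0.005, 0.707, -0.005]
force: [0.5, 0.7, -5.6]
grip_width: 0.285
t 46.0 pos [ 503.2 -265.3   73.3] jaw 1.557 q [-0.69  0.59  1.55  0.    1.   -2.25] F [ 0.5  0.7 -5.6] w 0.285
turn [-0.0001 -0.     -0.    ] shift m [-0.     -0.0002  0.0002] |s| 0.0003 rows>= 1
```

```bash
python3 -m jog '[[[0.0007,0,0,0,0,0],[0.0005,0,0,0,0,0],[0,0,0,0,0,0]]]'
```

```text
time_s: 46.38
eef_pos: [503.2, -265.3, 73.2]
ee_rot: [0.707, 0.005, 0.707, -0.005]
force: [-5.0, 3.0, 7.2]
grip_width: 0.287
```

Contact at z = 73.2, as expected for fully down. Release, retreat, look.

```bash
python3 -m jog '[[[0,0,0,0,0,0],[0,0,0,0,0,0],[0,0,0,0,0,0],[0,0,0,0,0,0],[0,0,0,0,0,0],[-0.03,0,0,0,0,0],[-0.06,0,0,0,0,0],[-0.06,0,0,0,0,0],[0,0.06,0,0,0,0],[0,0.06,0,0,0,0],[0,0.06,0,0,0,0],[0,0.06,0,0,0,0]]]' 0
python3 -m jog '[[[0,0.06,0,0,0,0],[0,0,0,0,0,0],[0,0,0,0,0,0]]]'
python3 -c "
from h import *
plan()
s=vision.capture('scene');t=vision.capture('top')
crop(s,140,230,305,375,4,'s25.png');crop(t,315,160,405,265,6,'t25.png')
cv2.imwrite('pics/s25full.png',s['image'][:,:,::-1])"
```

```text
time_s: 47.88
eef_pos: [506.3, -23.5, 222.3]
ee_rot: [0.707, 0.005, 0.707, -0.005]
force: [0.5, 0.4, 0.3]
grip_width: 0.997
time_s: 48.25
eef_pos: [507.5, 34.3, 222.1]
ee_rot: [0.707, 0.005, 0.707, -0.005]
force: [-0.4, -0.7, -0.2]
grip_width: 0.998
t 48.25 pos [507.5  34.3 222.1] jaw 1.557 q [-0.16  0.29  1.57 -0.    1.28 -1.72] F [-0.4 -0.7 -0.2] w 0.998
turn [0.     0.0001 0.0004] shift m [0. 0. 0.] |s| 0.0 rows>= 1
```

View pics/s25.png

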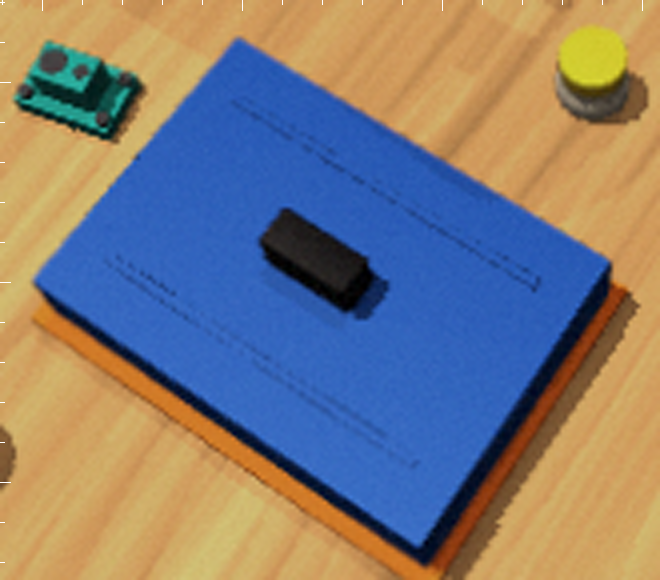

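View pics/t25.png

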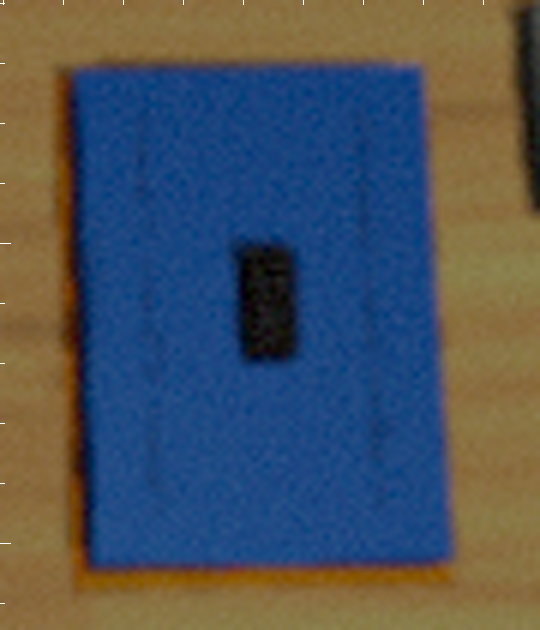

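View pics/s25full.png

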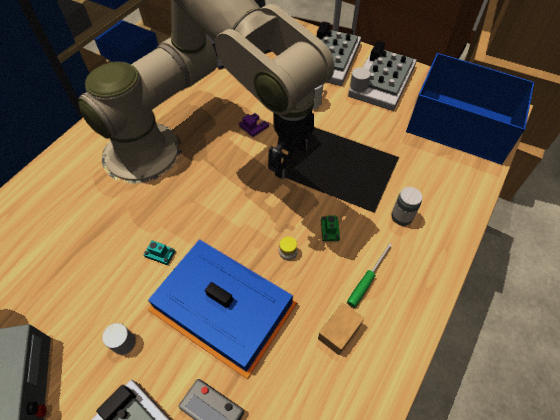

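```bash
python3 - <<'E'
from h import *
s=vision.capture('scene');t=vision.capture('top')
def rect(a,b): return [(a,b),(a,-b),(-a,-b),(-a,b)]
a=px([(73,66),(423,65),(452,566),(90,567)],315,160,6);b=px([(609,262),(424,553),(35,281),(240,38)],140,230,4)
for l,o in(("top",[(t,a)]),("scene",[(s,b)])):
    p,e=fit(rect(136,95),56,o,[500,-260,0]);print(l,p.round(3),round(e,2))
E
```

```text
top [ 5.00340e+02 -2.62918e+02 -2.00000e-02] 0.35
scene [ 5.05956e+02 -2.64933e+02 -1.20000e-02] 0.61
```

Cover and tray centres agree to about 2–3 mm (limit 12), and the cover is flat and fully down. Handing in.

```bash
python3 -c "
from rig import workorder
print(workorder.finish_job())"
```

```text
the job is handed in; nothing more can be done
None
```

I moved the blue cover to the mat and laid the three castings on the table (bearing, yoke and elbow) into their own pockets. Then I put the cover back on the tray and handed the job in at about 48 s. The look-alikes and bystanders stayed where they were as far as the pictures show, and the robot stood clear at the end.

Last checks:
- **Cover:** it touched the base plate at the height expected for fully down and looks flat. It is within about 3 mm of the tray centre in both cameras; the limit is 12 mm.
- **Yoke and elbow:** both reached the expected depth, and the last pictures before the cover went on showed them well placed in their pockets.
- **Bearing:** it is flat and fully down, but it rests against the +x/-y walls of its pocket instead of in the middle. It is off by about 4 mm each way, about 5.5 mm in all, against the 9 mm limit.

The two cameras disagreed by about 3 mm in x throughout, so I used their mean.

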